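Unlock a tested regulator, kit it and slide the tray home onto the presence switch

TASK

The tested regulator is still locked in the brass twist socket: push the red release plunger right in, twist the regulator a quarter turn anticlockwise, lift it off and stand it upright in the front bay of the orange kit tray, the one away from the handle. Put every loose fitting on the bench (blue adaptor cone, bronze spring seats, steel hex plugs; three to five of them today) into the bay next to the handle. Only when everything is in, slide the tray along its rails under the scanner hood until it is fully home against the stops and its front edge holds the switch lever pressed; do not lift the tray, knock the hood or disturb the other things on the bench.

Things in the scene. Friction and masses are not known exactly. Their poses are not given: they have to be found in the camera images.
- socket: Brass bayonet twist socket bolted to the bench: 96 mm flange, 74 mm body, 33 mm high. Origin on the bench under its axis, z up. Two retaining lips stand over its +x and -x sides (inner radius 22 mm, 7.5 mm above the seat); its +y and -y sides are open, so lugs pass up there. Turn stops allow about -5 to +95 degrees from locked. Place and yaw vary.
- socket_seat (a point): Centre of the socket's seat (where the regulator's underside rests), 20 mm above the bench; axes as the socket's.
- release (a joint): Red release plunger of the socket, m: 0 out, 0.013 fully in. Pushed straight down with about 5 N; it has no return spring and stays where it is left. While it is out two keys block the regulator's lugs from turning; they are clear from 0.011 on.
- release_top (a point): Centre of the plunger's 20 mm round red top, which faces up, 48 mm above the bench when out. It lies 67 mm from the socket's axis.
- regulator: Cast grey gas regulator, 0.45 kg, 78 mm high. Origin: centre of the underside of its 40 mm round, 6 mm thick brass flange, on which it can stand; z up. The flange has two lugs along +x and -x (58 mm across tips, 14 mm wide). Above it a 66 mm round body from 20 to 38 mm height, with a 20 mm brass inlet stub out to 46 mm along -x, then the spring housing and a small black cap.
- regulator_grip (a point): Centre of the spring housing, 55 mm above the underside: 40 mm along x, flats 28 mm apart along y, from 38 to 68 mm height, gripped from above. Locked, the regulator's yaw equals the socket's to 2 degrees; it comes free straight up once turned anticlockwise (from above) by 65 to 95 degrees, and clears the socket after rising 15 mm. Axes as the regulator's.
- tray: Orange open kit tray, 0.35 kg, outside 170 mm (x) by 240 mm (y) by 28 mm high, walls and floor 4 mm. Origin: centre of its underside; z up; +y is its front, the way it slides in. A divider at y = 0, as high as the walls, makes the front bay (+y) for the regulator and the handle-end bay (-y) for the fittings, each 162 by 114 mm. 3 mm play to each rail; slides with friction on the dock's plate.
- tray_handle (a point): Middle of the tray's handle: a steel bar 10 mm thick and 90 mm long along x, 45 mm behind the tray's handle-end wall (y = -165 mm), 30 mm above the tray's underside.
- dock: Scanner dock: a 6 mm aluminium plate 200 mm (x) by 570 mm (y) on the bench with two 22 mm high steel rails at its sides. Origin on the bench at the rails' middle line; the tray slides along +y. Two stops stand at y = 222 mm, with a limit switch between them. Fixed; place and yaw vary.
- dock_home (a point): Where the tray's origin lies when it is fully home against the stops, on the plate's top, 6 mm above the bench; axes as the dock's.
- switch_lever (a joint): Hinged roller lever of the limit switch, rad: 0 free, about 0.55 with the tray fully home. Turns about a vertical axis, pushed along the dock's +y by the tray's front edge; first touched 22 mm before home. Weak spring, under 1 N. The switch makes from 0.45.
- lever_roller (a point): Centre of the lever's 16 mm red roller, 20 mm above the bench.
- hood: White scanner head on a post behind the dock, overhanging the home position. Origin on the bench 120 mm along the dock's +y from the dock's origin, axes as the dock's. The head spans x -60 to 145 mm and y -50 to 50 mm of it, 149 to 199 mm above the bench; the post is at x = 128 mm. Fixed to the dock.
- cone: Blue plastic adaptor cone, 46 mm high: foot 40 mm wide, from 26 mm up a straight 20 mm round spigot. Stands upright at the start on its wide end; origin at the centre of that underside, z up along its axis. It may be absent.
- seat_a: Bronze spring seat, 28 mm high: disc 34 mm wide and 8 mm thick, then a 16 mm round boss. Stands upright at the start on its wide end; origin at the centre of that underside, z up along its axis. It may be absent.
- seat_b: Bronze spring seat, 28 mm high: disc 34 mm wide and 8 mm thick, then a 16 mm round boss. Stands upright at the start on its wide end; origin at the centre of that underside, z up along its axis. It may be absent.
- plug_a: Steel hex plug, 30 mm high: hex head 30 mm across flats and 12 mm thick, then an 18 mm round threaded shank. Stands upright at the start on its wide end; origin at the centre of that underside, z up along its axis. It may be absent.
- plug_b: Steel hex plug, 30 mm high: hex head 30 mm across flats and 12 mm thick, then an 18 mm round threaded shank. Stands upright at the start on its wide end; origin at the centre of that underside, z up along its axis. It may be absent.
- gauge: Chrome pressure gauge lying face up, 62 mm round, 26 mm high, 22 mm brass stem; origin at the centre of its underside. Leave alone.
- wrench: Steel wrench lying on the bench, 180 mm long. Leave alone.
- screwdriver: Screwdriver lying on the bench. Leave alone.
- thread_tape: White roll of thread tape, 52 mm wide, 14 mm high. Leave alone.
- leak_spray: Yellow leak-test spray bottle, 56 mm wide, 170 mm high. Leave alone.
- grease_pot: Small clear grease jar, 52 mm wide, 45 mm high. Leave alone.

How it is judged (in metres and radians):
On the way, in this order (a step that is already met when the one before it is completed fails the run):
1. the release plunger is pushed in (value of joint release above 0.011 m), for 0.1 s.
2. the regulator is twisted free and lifted off the socket (distance between regulator and socket_seat above 0.03 m), for 0.1 s.
3. the regulator stands in the front bay and every fitting is in the handle-end bay, with the switch lever still free (x of regulator in the frame of tray between -0.081 and 0.081 m and z of regulator in the frame of tray between -0.002 and 0.028 m and y of regulator in the frame of tray between 0.002 and 0.116 m and z of regulator in the frame of tray below 0.008 m and angle between regulator's own z axis and vertical below 0.12 rad and x of cone in the frame of tray between -0.081 and 0.081 m and z of cone in the frame of tray between -0.002 and 0.028 m and y of cone in the frame of tray between -0.116 and -0.002 m and x of seat_a in the frame of tray between -0.081 and 0.081 m and z of seat_a in the frame of tray between -0.002 and 0.028 m and y of seat_a in the frame of tray between -0.116 and -0.002 m and x of seat_b in the frame of tray between -0.081 and 0.081 m and z of seat_b in the frame of tray between -0.002 and 0.028 m and y of seat_b in the frame of tray between -0.116 and -0.002 m and x of plug_a in the frame of tray between -0.081 and 0.081 m and z of plug_a in the frame of tray between -0.002 and 0.028 m and y of plug_a in the frame of tray between -0.116 and -0.002 m and x of plug_b in the frame of tray between -0.081 and 0.081 m and z of plug_b in the frame of tray between -0.002 and 0.028 m and y of plug_b in the frame of tray between -0.116 and -0.002 m and value of joint switch_lever below 0.1 rad), for 0.2 s.
4. the tray is home and its edge holds the switch lever pressed (value of joint switch_lever above 0.45 rad and y of tray in the frame of dock_home above -0.005 m and z of tray in the frame of dock_home below 0.004 m), for 0.2 s.
At the end, for the whole second after the job is handed in: Tray within 5 mm of home on the dock's plate with the switch lever at 0.45 rad or more; regulator standing on the floor of the tray's front bay, within 7 degrees of upright; every fitting present lies in the handle-end bay; all at rest (all of step 4 and x of regulator in the frame of tray between -0.081 and 0.081 m and z of regulator in the frame of tray between -0.002 and 0.028 m and y of regulator in the frame of tray between 0.002 and 0.116 m and z of regulator in the frame of tray below 0.008 m and angle between regulator's own z axis and vertical below 0.12 rad and x of cone in the frame of tray between -0.081 and 0.081 m and z of cone in the frame of tray between -0.002 and 0.028 m and y of cone in the frame of tray between -0.116 and -0.002 m and x of seat_a in the frame of tray between -0.081 and 0.081 m and z of seat_a in the frame of tray between -0.002 and 0.028 m and y of seat_a in the frame of tray between -0.116 and -0.002 m and x of seat_b in the frame of tray between -0.081 and 0.081 m and z of seat_b in the frame of tray between -0.002 and 0.028 m and y of seat_b in the frame of tray between -0.116 and -0.002 m and x of plug_a in the frame of tray between -0.081 and 0.081 m and z of plug_a in the frame of tray between -0.002 and 0.028 m and y of plug_a in the frame of tray between -0.116 and -0.002 m and x of plug_b in the frame of tray between -0.081 and 0.081 m and z of plug_b in the frame of tray between -0.002 and 0.028 m and y of plug_b in the frame of tray between -0.116 and -0.002 m and linear speed of each of regulator, tray, cone, seat_a, seat_b, plug_a, plug_b below 0.03 m/s); the robot touches nothing.
It fails at once if another thing on the bench was moved by more than 3 cm (distance of any of gauge, wrench, screwdriver, thread_tape, leak_spray, grease_pot from where it was at the start of the episode above 0.03 m).
It fails at once if the tray was lifted out of its rails (z of tray in the frame of dock above 0.025 m).
It fails at once if the scanner hood was knocked (over 15 N) (contact force between hood and anything else above 15 N).
Of cone, seat_a, seat_b, plug_a, plug_b only 3 to 5 are there at a start; the rules pass over those that are not, and their reading is None.
At some moment in a run one of cone, seat_a, seat_b, plug_a, plug_b may be knocked a few centimetres aside while the robot is not near it.
It also fails if it takes over 210 s, if anything falls off the work surface, if the arm or the gripper's body presses on something with over 40 N, if the wrist force passes 120 N, or if a joint passes its speed limit or range.

ROBOT

A 7-joint arm with a two-finger parallel gripper is mounted at the origin on the work surface. World frame = base frame: x ahead of the robot, y to its left, z up, the work surface at z = 0. Lengths are in mm, angles in rad, forces in N, time in s.
With the tool pointing down it reaches from about 425 to 800 mm from the base axis. Payload 8.3 kg.
Tool frame: the origin (TCP) lies on the centre line of the jaws, within the pads' length; the fingertips stand 25 mm ahead of it and the grasp point (between the pads) lies 6 mm ahead of it (r.tcp_to_tips is the distance from the TCP to the fingertips, in mm); z points along the fingers, y is the line along which they close (so a half turn about z gives the same grasp; the last joint's range is limited). The gripper opens to 85 mm and grips with 20 to 120 N. Pads are 22 mm wide; open, the fingers measure 114 mm over their backs; the gripper's body (76 mm by 85 mm) begins 54 mm behind the grasp point. The pads swing forward as they close: fully open they stand 13 mm farther back than shut.
Start: joints at [1.156, 0.383, 0.016, 1.37, -0.006, 1.388, -0.046], TCP at [215.402, -586.691, 256.279] pointing down, gripper open.
Joint ranges: [-2.95, 2.95], [-0.25, 2.06], [-1.52, 1.56], [0.18, 2.33], [-1.44, 4.58], [0.02, 2.06], [-3.01, 3.01]. Speed limits (rad/s): [2.39, 2.39, 3.01, 3.01, 3.14, 3.14, 3.14].

INTERFACE

Orientations are given as a unit quaternion [x, y, z, w].
In Python, from cell import r gives the robot as it stands.
- The arm moves only by the tool servo_tool, never from a script. Its argument "targets" is a list of rows, each an object with "gripper": the finger opening in mm, from 0 to 85.4; "linear": the shift along the world's x, y, z in mm, a list of three; "angular": the turn, a rotation vector about the world's x, y, z in rad, a list of three. A call has 1 to 20 rows; each row is the pose to reach, as a shift and turn from the pose commanded when the call began; what a row does not reach only later rows make up. A row lasts 1/10 s, in which the tool goes at most 50 mm and 8.59 degrees, less where a joint would pass 70% of its speed; a pose out of reach is approached as far as the arm can. A call with a gripper value outside its range is refused whole. The fingers move at their own pace and stop on an object; "force" is the grip in N (left out, the last holds). Time passes only in rows, so rows that repeat a pose let the fingers close. It gives the time, the measured TCP pose, the force, the opening and the grip force at its end, in the units of the state.
- r.observe(): the state, without advancing time (a new reading comes with each control period).
- r.camera(name): name is "scene" or "top"; returns a dict with "image" (400x640x3 uint8, red, green, blue), "depth" (400x640 float32, mm along the optical axis (not along the pixel's ray), 0 where there is no reading), "fx", "fy", "cx", "cy" (pixels), "position" and "attitude" of the camera in the world. Camera axes: x right, y up, looking along -z (the intrinsics and any distortion apply to the point x, -y, -z); pixel columns grow to the right and rows downward; lengths in mm; the calibration is good to about 2 mm. A picture is of the moment at which its call begins.
- r.job_done(): hands the job in; it is judged then, once.
Trained networks look in a picture, given as the dict that the camera call returned (one of the last four; its "shot" number tells which), for a name from the list of things; names that differ only in an ending like _2 or _b are one class to them, and where a whole thing is asked for, a point or a joint stands for the part that bears it (a point fixed in the world has none). Each returns a list of dicts, best first, with "conf" (0 to 1); they miss things now and then, are a little off and sometimes report something else, mostly with a low value. They report only what shows in the picture. A call takes as long as a camera call.
- r.recognise(picture, thing): "location" ([column, row] in pixels, amid what is visible of it).
- r.landmark_of(picture, thing): "location" ([column, row] in pixels: a listed point, or the origin of a listed thing).
The state is a dict: "clock": time; "q": joint angles; "qd": joint speeds; "joint_efforts": joint torques, N m; "tool_pos": TCP position; "tool_rot": TCP orientation; "wrist_force": force on the tool from outside, world axes, zero at the start; "wrist_torque": the same for the moment, N m; "width": opening from 0.0 (shut) to 1.0 (fully open); "grip_force": force on a finger pad.
Only numpy, scipy, OpenCV 4.12 (cv2) and the standard library are available. Lean on these libraries where they do the work, as an engineer would, in place of code of your own. Each camera call takes 0.05 s, during which the arm holds its last target. There are 200 camera calls.

## Working session

There is one attempt and no reset: what is moved stays moved. The work goes in short steps, Python scripts to look and compute and a tool call to move; the robot and the scene stay as the last step left them, time stands still between calls to the robot, and variables do not carry over. Pictures are saved under pics/ and viewed, at most 14 in all, crops included, and the job is handed in when it is done.

Besides the shell and the picture viewer there is one more tool, called after "Request:" as name([rows], argument=value, ...), one row to a line, values as JSON. servo_tool: Moves the arm, as the interface text tells. Its arguments: {"type":"object","properties":{"targets":{"type":"array","items":{"type":"object","properties":{"gripper":{"type":"number"},"linear":{"type":"array","items":{"type":"number"}},"angular":{"type":"array","items":{"type":"number"}}}}},"force":{"type":"number"}},"required":["targets"]}

```bash
ls; mkdir -p pics
cat > h.py <<'E'
import numpy as np, cv2
from scipy.spatial.transform import Rotation as R
from cell import r
def px2w(p,uv,z=None,d=None):
    u,v=uv
    ray=np.array([(u-p['cx'])/p['fx'],-(v-p['cy'])/p['fy'],-1.0])
    Rm=R.from_quat(p['attitude']).as_matrix(); o=np.array(p['position'])
    w=Rm@ray
    if z is not None: s=(z-o[2])/w[2]
    else:
        s=d if d else float(p['depth'][int(round(v)),int(round(u))])
    return o+s*w
def save(p,n): cv2.imwrite('pics/'+n+'.png',p['image'][:,:,::-1])
E
python3 - <<'E'
from h import *
s=r.observe(); print({k:np.round(v,3) for k,v in s.items()}, r.tcp_to_tips)
for n in('top','scene'):
    p=r.camera(n); save(p,n+'0'); print(n,p['position'],p['attitude'],p['fx'],p['cx'],[k for k in p])
    Z=dict(socket=0,release_top=48,regulator_grip=75,regulator=20,tray=6,tray_handle=36,dock=0,dock_home=6,lever_roller=20,cone=0,seat_a=0,plug_a=0,gauge=0,hood=0,wrench=0,screwdriver=0,thread_tape=0,leak_spray=0,grease_pot=0)
    for k,z in Z.items():
        for d in r.landmark_of(p,k)[:4]:
            if d['conf']>.2: print(k,round(d['conf'],2),np.round(d['location'],1),np.round(px2w(p,d['location'],z=z),1))
E
```

```text
pics
{'clock': np.float64(0.0), 'q': array([ 1.156,  0.384,  0.016,  1.371, -0.006,  1.388, -0.046]), 'qd': array([ 0.   , -0.001,  0.001,  0.   ,  0.002, -0.002,  0.   ]), 'joint_efforts': array([-1.0000e-03, -6.2760e+01,  8.4500e-01, -3.7182e+01,  1.7000e-02,
        1.4000e-02,  0.0000e+00]), 'tool_pos': array([ 215.236, -586.288,  255.284]), 'tool_rot': array([ 0.985,  0.175, -0.   , -0.001]), 'wrist_force': array([ 0.102,  0.126, -0.466]), 'wrist_torque': array([-0.006,  0.008, -0.007]), 'grip_force': np.float64(0.0), 'width': np.float64(0.998)} 25.0
top [ 279.86246717    3.28337871 1275.57525265] [-0.06640034  0.05915853  0.70895566 -0.69962357] 386.8751647815876 327.07528254894135 ['image', 'depth', 'fx', 'fy', 'cx', 'cy', 'position', 'attitude', 'shot']
socket 0.76 [416.4 221.9] [ 430.4 -279.5    0. ]
release_top 0.51 [413.5 202.5] [ 487.5 -262.9   48. ]
regulator_grip 0.65 [417.4 223. ] [ 418.1 -265.8   75. ]
regulator 0.7 [413.2 201.6] [ 495.2 -268.1   20. ]
regulator 0.64 [414.4 220. ] [ 434.3 -268.9   20. ]
tray 0.67 [350.6 162.4] [635.5 -66.4   6. ]
tray 0.61 [413.8 203.
[... 2049 characters left out ...]
.8   0. ]
seat_a 0.47 [383.9 246.1] [465.7 249.    0. ]
plug_a 0.64 [340.4 194.2] [436.6  13.8   0. ]
plug_a 0.6 [352.6 212.3] [454.7  95.9   0. ]
plug_a 0.55 [293.7 125.2] [ 354.7 -362.5    0. ]
gauge 0.67 [326.8 163.1] [ 382.6 -127.7    0. ]
wrench 0.5 [226.9 138.2] [ 586.1 -436.6    0. ]
wrench 0.47 [292.  126.9] [ 365.3 -357.8    0. ]
screwdriver 0.8 [424.3 311.2] [524.3 467.2   0. ]
thread_tape 0.44 [411.2 215.2] [320.2 207.8   0. ]
leak_spray 0.77 [215.3 163.4] [ 682.2 -341.8    0. ]
leak_spray 0.31 [246.3 168.7] [ 612.7 -259.4    0. ]
leak_spray 0.28 [351.  210.8] [454.7  88.3   0. ]
grease_pot 0.62 [328.  144.2] [ 319.6 -204.2    0. ]
grease_pot 0.62 [314.1 252.5] [638.3 152.    0. ]
```

Run:
```python
import cv2
t=cv2.imread('pics/top0.png'); cv2.imwrite('pics/a.png',cv2.resize(t[110:290,160:480],(800,450),interpolation=cv2.INTER_CUBIC))
t=cv2.imread('pics/scene0.png'); cv2.imwrite('pics/b.png',cv2.resize(t[90:350,180:470],(669,600),interpolation=cv2.INTER_CUBIC))
```

```text
(no output)
```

View pics/a.png

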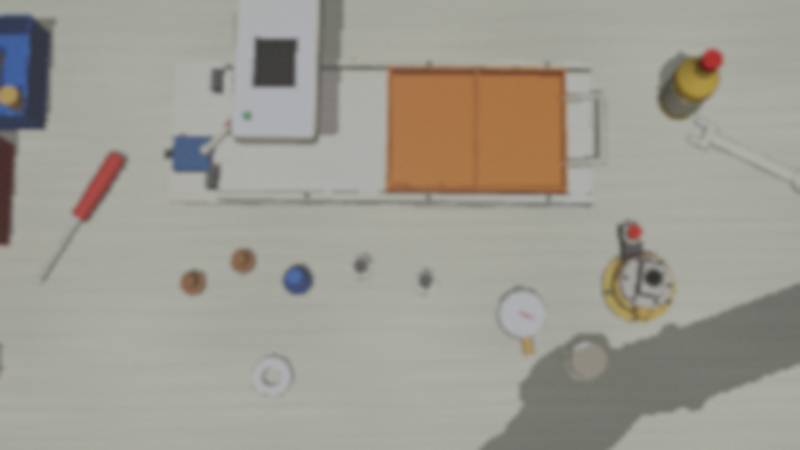

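View pics/b.png

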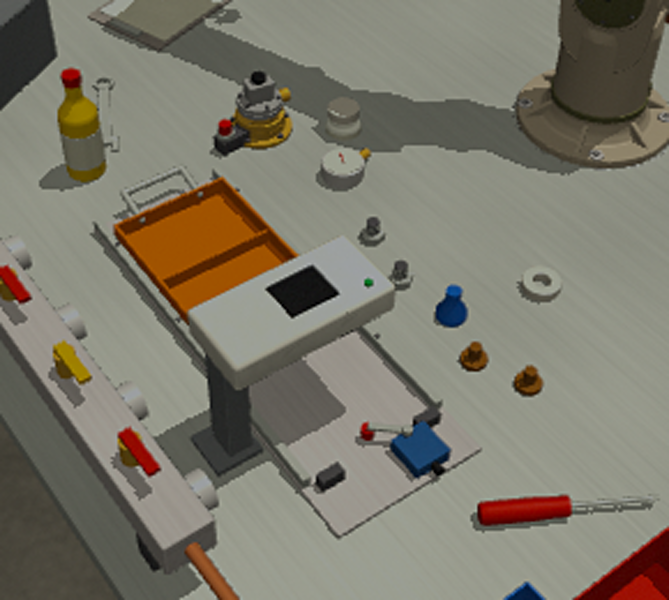

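```bash
cat >> h.py <<'E'
def cloud(p):
    d=p['depth']; v,u=np.mgrid[:d.shape[0],:d.shape[1]]
    c=np.stack([(u-p['cx'])/p['fx']*d,-(v-p['cy'])/p['fy']*d,-d],-1)
    w=c@R.from_quat(p['attitude']).as_matrix().T+np.array(p['position'])
    w[d<=0]=np.nan
    return w
def near(w,im,x,y,rad,z0,z1):
    m=(np.hypot(w[...,0]-x,w[...,1]-y)<rad)&(w[...,2]>z0)&(w[...,2]<z1)
    return w[m],im[m].astype(int)
E
python3 - <<'E'
from h import *
for n in('top','scene'):
    p=r.camera(n); w=cloud(p); im=p['image']
    b=w[(abs(w[...,0]-400)<60)&(abs(w[...,1]-250)<250)&(abs(w[...,2])<15)]; print(n,'bench z',np.median(b[:,2]),b[:,2].std())
    for k,x,y in[('s1',436,315),('s2',468,250),('cone',434,173),('p1',450,90),('p2',432,8)]:
        q,_=near(w,im,x,y,35,6,60)
        if len(q): print(k,len(q),'mean',q.mean(0).round(1),'mid',((q.min(0)+q.max(0))/2).round(1),'ext',np.ptp(q,axis=0).round(0),'zmax',q[:,2].max().round(1))
    q,c=near(w,im,425,-270,75,12,130)
    for z0,z1 in((12,25),(25,36),(36,60),(60,85),(85,110)):
        s=q[(q[:,2]>z0)&(q[:,2]<z1)]
        if len(s): print('reg',z0,len(s),s.mean(0).round(1),((s.min(0)+s.max(0))/2).round(1),np.ptp(s,axis=0).round())
    red=(c[:,0]>110)&(c[:,1]<60)&(c[:,2]<60); print('red',q[red].round(0).tolist()[:20], q[red].mean(0))
    # orange tray
    m=(im[...,0]>140)&(im[...,2].astype(int)<70)&(im[...,1]>60)&(w[...,0]>500)&(w[...,1]>-250)&(w[...,1]<120)
    q=w[m]; q=q[q[:,2]<50]
    print('tray',len(q),q.min(0).round(),q.max(0).round(), cv2.minAreaRect(q[:,:2].astype(np.float32)))
    h=w[(w[...,2]>185)&(w[...,2]<212)&(w[...,0]>500)&(w[...,1]>50)&(w[...,1]<260)&(w[...,0]<800)]
    if len(h): print('hood',len(h),cv2.minAreaRect(h[:,:2].astype(np.float32)),h[:,2].mean())
E
```

```text
top bench z -0.20885373576629718 3.1462409321735914
s1 70 mean [434.9 311.7  14.3] mid [430.8 311.5  19.2] ext [40. 31. 26.] zmax 32.2
s2 75 mean [462.8 246.3  13.8] mid [459.8 249.5  19.7] ext [40. 36. 27.] zmax 33.1
cone 114 mean [435.5 172.5  24.3] mid [436.6 171.4  29. ] ext [37. 66. 46.] zmax 51.9
p1 75 mean [451.7  90.5  17.6] mid [457.3  96.7  19.8] ext [41. 44. 27.] zmax 33.4
p2 77 mean [430.1   6.2  17.7] mid [426.3   6.2  18.7] ext [39. 33. 25.] zmax 31.3
reg 12 78 [ 448.9 -259.9   18.8] [ 438.4 -271.2   18.4] [118.  84.  13.]
reg 25 79 [ 440.9 -254.8   29.9] [ 443.3 -266.6   30.2] [111.  57.  10.]
reg 36 245 [ 425.4 -267.7   54.4] [ 437.8 -273.9   48.1] [123.  66.  24.]
reg 60 82 [ 419.  -269.5   68.6] [ 415.2 -274.4   72.4] [73. 58. 25.]
reg 85 102 [ 422.4 -272.8   91.7] [ 422.6 -274.    94.2] [38. 26. 18.]
red [] [nan nan nan]
tray 1168 [ 547. -182.   -1.] [717.  50.  39.] ((632.2289428710938, -66.12855529785156), (229.987060546875, 166.80718994140625), 88.87947082519531)
hood 2231 ((682.3684692382812, 178.02883911132812), (100.4326400756836, 204.28338623046875), 88.4622
[... 910 characters left out ...]
1.0], [485.0, -261.0, 50.0], [482.0, -261.0, 49.0], [497.0, -261.0, 52.0], [492.0, -264.0, 48.0], [489.0, -262.0, 47.0], [487.0, -259.0, 49.0], [483.0, -260.0, 46.0], [482.0, -254.0, 49.0], [498.0, -261.0, 48.0], [496.0, -258.0, 49.0], [493.0, -256.0, 49.0], [488.0, -257.0, 46.0], [486.0, -254.0, 47.0]] [ 488.97272787 -259.91709717   48.42091552]
tray 1639 [ 546. -185.    2.] [719.   1.  40.] ((633.0309448242188, -91.64862823486328), (187.30746459960938, 171.19273376464844), 89.06814575195312)
hood 2675 ((684.861083984375, 182.50326538085938), (102.9965591430664, 205.27894592285156), 89.05380249023438) 194.88225727720172<stdin>:12: RuntimeWarning: Mean of empty slice.
  ret = um.true_divide(
```

Run:
```python
from h import *
A=np.array([423,-270.5])
H=[];S=[]
for n in('top','scene'):
  for i in range(3):
    p=r.camera(n); w=cloud(p); im=p['image']
    q,c=near(w,im,*A,80,12,130)
    h=q[(q[:,2]>78)&(q[:,2]<110)&(np.hypot(*(q[:,:2]-A).T)<35)]; H.append(h)
    s=q[(q[:,2]>40)&(q[:,2]<62)]; rr=np.hypot(*(s[:,:2]-A).T); s=s[(rr>36)&(s[:,0]<A[0]+25)];S.append(s)
    if i==0:
      save(p,n+'1')
      d=r.landmark_of(p,'regulator_grip')[:1]; print(n,[ (x['conf'],px2w(p,x['location'],z=75)) for x in d])
  h=np.vstack(H[-3:]); print(n,'housing',len(h),h.mean(0).round(1),cv2.minAreaRect(h[:,:2].astype(np.float32)))
  C=np.cov(h[:,:2].T); e,v=np.linalg.eigh(C); print('pca',e,np.degrees(np.arctan2(v[1,1],v[0,1])))
  s=np.vstack(S[-3:]); print('stub',len(s),s.mean(0), np.degrees(np.arctan2(*(A-s[:,:2].mean(0))[::-1])), np.percentile(s,[5,95],axis=0).round())
for n,(x,y,a) in dict(top=(385,190,60),scene=(260,105,60)).items():
    t=cv2.imread('pics/%s1.png'%n)[y:y+a,x:x+a]; cv2.imwrite('pics/z%s.png'%n,cv2.resize(t,(390,390),interpolation=cv2.INTER_CUBIC))
cv2.imwrite('pics/z.png',np.hstack([cv2.imread('pics/ztop.png'),cv2.imread('pics/zscene.png')]))
```

```text
top [(0.83, array([ 420.74126596, -276.19372565,   75.        ]))]
top housing 360 [ 421.7 -272.5   90.3] ((422.3589782714844, -273.5015869140625), (28.449989318847656, 40.37722396850586), 82.85350799560547)
pca [ 62.27165062 130.67515292] 171.93821908229063
stub 81 [ 388.77373038 -274.19032681   55.05158996] 6.153941354342514 [[ 377. -306.   46.]
 [ 426. -258.   61.]]
scene [(0.63, array([ 431.01158351, -263.02007244,   75.        ]))]
scene housing 282 [ 426.2 -266.2   89.2] ((424.2523498535156, -267.8115539550781), (33.9229621887207, 41.73140335083008), 76.370361328125)
pca [ 61.06925624 126.71683179] 159.19556996891552
stub 67 [ 388.41326093 -257.81725421   54.19658265] -20.13767819697615 [[ 377. -269.   45.]
 [ 429. -236.   61.]]
```

View pics/z.png

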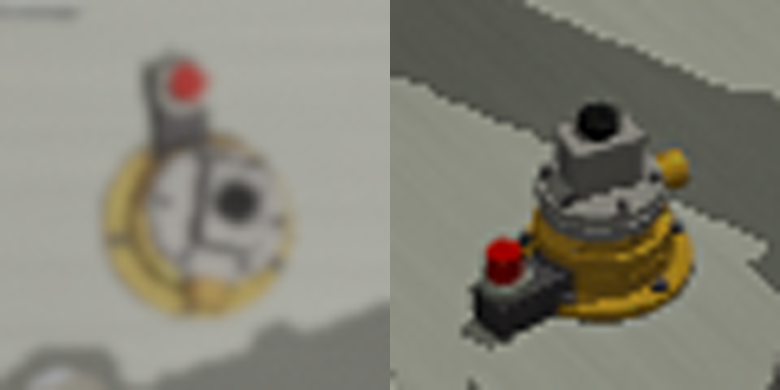

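Run:
```python
from h import *
p=r.camera('top')
f=lambda a,b,z:px2w(p,(385+a/6.5-.5,190+b/6.5-.5),z=z)
a,b=f(205,155,88),f(190,245,88); print(a,b,np.degrees(np.arctan2(*(a-b)[1::-1])))
print('stub',f(207,295,52),'red',f(186,82,48),'cap',f(237,202,98),'flange c',f(200,225,20))
p=r.camera('scene')
f=lambda a,b,z:px2w(p,(260+(a-390)/6.5-.5,105+b/6.5-.5),z=z)
a,b=f(558,145,88),f(590,182,88); c=f(642,150,88); print(a,b,c,'edge',(c-b),np.degrees(np.arctan2(*(c-b)[1::-1])),np.degrees(np.arctan2(*(a-b)[1::-1])))
print('stub',f(676,170,49),'red',f(504,250,48),'cap',f(599,112,98))
```

```text
[ 446.60373204 -260.29182847   88.        ] [ 403.78699883 -250.9551442    88.        ] -12.301439278503434
stub [ 383.11125274 -265.62973884   52.        ] red [ 488.74896766 -261.72761619   48.        ] cap [ 422.70665212 -271.8931603    98.        ] flange c [ 420.84835113 -271.02254611   20.        ]
[ 446.29685535 -273.64704956   88.        ] [ 450.20701083 -238.92964359   88.        ] [ 414.02573541 -245.34407549   88.        ] edge [-36.18127542  -6.4144319    0.        ] -169.94672047720292 -96.42603450688365
stub [ 380.68670372 -263.44192805   49.        ] red [ 489.20020326 -261.39264598   48.        ] cap [ 421.05934362 -273.25875155   98.        ]
```

Request:
servo_tool([
  {"gripper":0,"linear":[0,0,0],"angular":[0,0,-0.13]},
  {"gripper":0,"linear":[35,40,0],"angular":[0,0,-0.26]},
  {"gripper":0,"linear":[70,80,-10],"angular":[0,0,-0.4]},
  {"gripper":0,"linear":[105,120,-20],"angular":[0,0,-0.508]},
  {"gripper":0,"linear":[135,160,-40],"angular":[0,0,-0.508]},
  {"gripper":0,"linear":[170,200,-60],"angular":[0,0,-0.508]},
  {"gripper":0,"linear":[205,240,-80],"angular":[0,0,-0.508]},
  {"gripper":0,"linear":[240,280,-110],"angular":[0,0,-0.508]},
  {"gripper":0,"linear":[273.6,325.2,-140],"angular":[0,0,-0.508]},
  {"gripper":0,"linear":[273.6,325.2,-163],"angular":[0,0,-0.508]},
  {"gripper":0,"linear":[273.6,325.2,-163],"angular":[0,0,-0.508]},
  {"gripper":0,"linear":[273.6,325.2,-163],"angular":[0,0,-0.508]},
  {"gripper":0,"linear":[273.6,325.2,-163],"angular":[0,0,-0.508]},
  {"gripper":0,"linear":[273.6,325.2,-163],"angular":[0,0,-0.508]},
])

```text
clock: 4.0
tool_pos: [488.7, -264.1, 94.8]
tool_rot: [0.997, -0.08, 0.001, 0.001]
wrist_force: [0.7, -0.1, 0.7]
width: -0.002
grip_force: 0.0
```

Request:
servo_tool([
  {"gripper":0,"linear":[0,0,-10]},
  {"gripper":0,"linear":[0,0,-16]},
  {"gripper":0,"linear":[0,0,-20]},
  {"gripper":0,"linear":[0,0,-24]},
  {"gripper":0,"linear":[0,0,-28]},
  {"gripper":0,"linear":[0,0,-32]},
  {"gripper":0,"linear":[0,0,-35]},
  {"gripper":0,"linear":[0,0,-35]},
  {"gripper":0,"linear":[0,0,-35]},
])

```text
schema error: expected keys gripper, linear, angular
```

Request:
servo_tool([
  {"gripper":0,"linear":[0,0,-10],"angular":[0,0,0]},
  {"gripper":0,"linear":[0,0,-16],"angular":[0,0,0]},
  {"gripper":0,"linear":[0,0,-20],"angular":[0,0,0]},
  {"gripper":0,"linear":[0,0,-24],"angular":[0,0,0]},
  {"gripper":0,"linear":[0,0,-28],"angular":[0,0,0]},
  {"gripper":0,"linear":[0,0,-32],"angular":[0,0,0]},
  {"gripper":0,"linear":[0,0,-35],"angular":[0,0,0]},
  {"gripper":0,"linear":[0,0,-35],"angular":[0,0,0]},
  {"gripper":0,"linear":[0,0,-35],"angular":[0,0,0]},
])

```text
clock: 4.9
tool_pos: [488.7, -262.0, 59.5]
tool_rot: [0.997, -0.078, -0.0, 0.0]
wrist_force: [-6.9, 1.0, 16.3]
width: -0.001
grip_force: 8.1
```

Request:
servo_tool([
  {"gripper":0,"linear":[0,0,30],"angular":[0,0,0]},
  {"gripper":0,"linear":[0,0,70],"angular":[0,0,0]},
  {"gripper":52,"linear":[-30,-5,80],"angular":[0,0,0]},
  {"gripper":52,"linear":[-67,-10,80],"angular":[0,0,0]},
  {"gripper":52,"linear":[-67,-10,80],"angular":[0,0,0]},
  {"gripper":52,"linear":[-67,-10,60],"angular":[0,0,0]},
  {"gripper":52,"linear":[-67,-10,45],"angular":[0,0,0]},
  {"gripper":52,"linear":[-67,-10,32],"angular":[0,0,0]},
  {"gripper":52,"linear":[-67,-10,30],"angular":[0,0,0]},
  {"gripper":52,"linear":[-67,-10,30],"angular":[0,0,0]},
])

```text
clock: 5.9
tool_pos: [422.1, -271.2, 87.9]
tool_rot: [0.997, -0.078, -0.0, -0.0]
wrist_force: [0.4, -0.5, -0.2]
width: 0.607
grip_force: 0.0
```

Run:
```python
from h import *
print(r.observe()['tool_pos'],r.observe()['wrist_force'],r.observe()['q'])
a=[]
for n,x,y,W,Hh in(('top',375,180,80,80),('scene',245,95,80,80)):
    p=r.camera(n); a.append(cv2.resize(p['image'][y:y+Hh,x:x+W,::-1],(400,400),interpolation=cv2.INTER_CUBIC))
cv2.imwrite('pics/g1.png',np.hstack(a))
```

```text
[ 422.06454551 -271.22987156   87.87353951] [ 0.36566084 -0.48786437 -0.18361378] [ 0.62047749  0.28350199 -0.12983409  1.90602838  0.04397995  0.95572821
 -1.25631448]
```

View pics/g1.png

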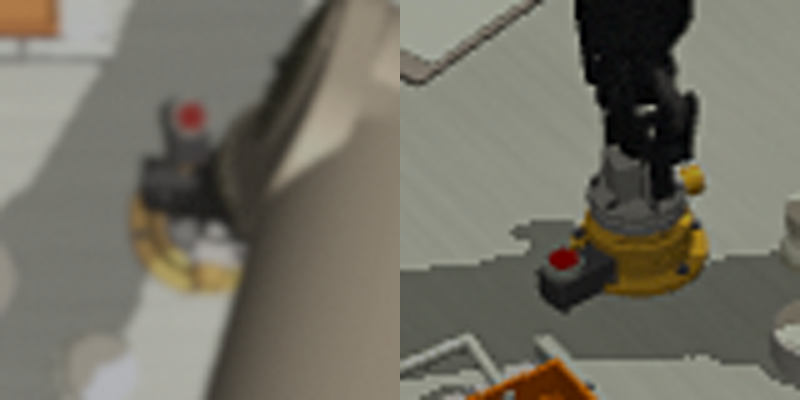

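Request:
servo_tool([
  {"gripper":15,"linear":[0,0,0],"angular":[0,0,0]},
  {"gripper":15,"linear":[0,0,0],"angular":[0,0,0]},
  {"gripper":15,"linear":[0,0,0],"angular":[0,0,0]},
  {"gripper":15,"linear":[0,0,0],"angular":[0,0,0]},
  {"gripper":15,"linear":[0,0,0],"angular":[0,0,0]},
  {"gripper":15,"linear":[0,0,0],"angular":[0,0,0]},
  {"gripper":15,"linear":[0,0,0],"angular":[0,0,0]},
  {"gripper":15,"linear":[0,0,0],"angular":[0,0,0]},
], force=60)

```text
clock: 6.8
tool_pos: [422.5, -272.0, 89.1]
tool_rot: [0.997, -0.078, 0.001, 0.0]
wrist_force: [-0.8, -0.7, 6.0]
width: 0.315
grip_force: 59.1
```

```bash
python3 -c "
from h import *
s=r.observe();print({k:np.round(s[k],3) for k in('tool_pos','tool_rot','wrist_force','wrist_torque','width','grip_force')})"
```

```text
{'tool_pos': array([ 422.482, -271.951,   89.097]), 'tool_rot': array([ 0.997, -0.078,  0.001,  0.   ]), 'wrist_force': array([-0.806, -0.715,  5.964]), 'wrist_torque': array([0.068, 0.206, 0.035]), 'width': np.float64(0.315), 'grip_force': np.float64(59.14)}
```

Request:
servo_tool([
  {"gripper":15,"linear":[0,0,0.5],"angular":[0,0,0.12]},
  {"gripper":15,"linear":[0,0,1],"angular":[0,0,0.24]},
  {"gripper":15,"linear":[0,0,1],"angular":[0,0,0.36]},
  {"gripper":15,"linear":[0,0,1],"angular":[0,0,0.48]},
  {"gripper":15,"linear":[0,0,1],"angular":[0,0,0.6]},
  {"gripper":15,"linear":[0,0,1],"angular":[0,0,0.72]},
  {"gripper":15,"linear":[0,0,1],"angular":[0,0,0.84]},
  {"gripper":15,"linear":[0,0,1],"angular":[0,0,0.96]},
  {"gripper":15,"linear":[0,0,1],"angular":[0,0,1.08]},
  {"gripper":15,"linear":[0,0,1],"angular":[0,0,1.2]},
  {"gripper":15,"linear":[0,0,1],"angular":[0,0,1.32]},
  {"gripper":15,"linear":[0,0,1],"angular":[0,0,1.44]},
  {"gripper":15,"linear":[0,0,1],"angular":[0,0,1.44]},
  {"gripper":15,"linear":[0,0,1],"angular":[0,0,1.44]},
])

```text
clock: 8.2
tool_pos: [421.8, -272.2, 89.3]
tool_rot: [0.802, 0.597, -0.0, 0.0]
wrist_force: [0.5, -3.7, -2.0]
width: 0.316
grip_force: 59.1
```

```bash
python3 -c "
from h import *
s=r.observe();print({k:np.round(s[k],3) for k in('tool_pos','tool_rot','wrist_force','wrist_torque','width','grip_force')})
a=[]
for n,x,y,W,Hh in(('top',375,180,80,80),('scene',245,95,80,80)):
    p=r.camera(n); a.append(cv2.resize(p['image'][y:y+Hh,x:x+W,::-1],(400,400),interpolation=cv2.INTER_CUBIC))
cv2.imwrite('pics/g2.png',np.hstack(a))
"
```

```text
{'tool_pos': array([ 421.785, -272.209,   89.255]), 'tool_rot': array([ 0.802,  0.597, -0.   ,  0.   ]), 'wrist_force': array([ 0.52 , -3.686, -1.971]), 'wrist_torque': array([-1.109, -0.195, -0.05 ]), 'width': np.float64(0.316), 'grip_force': np.float64(59.15)}
```

View pics/g2.png

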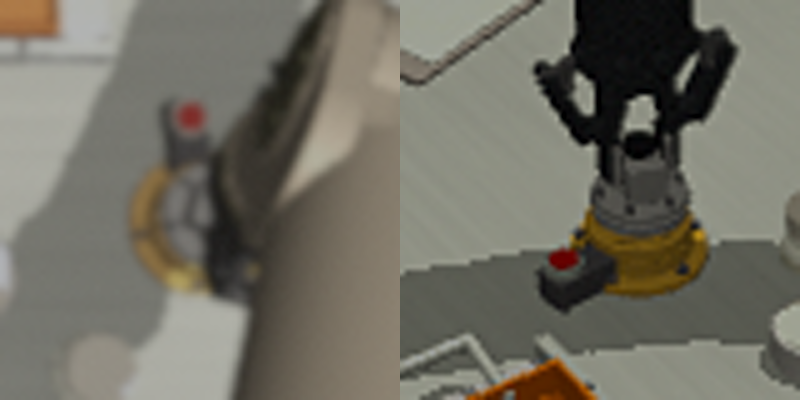

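Request:
servo_tool([
  {"gripper":15,"linear":[0,0,3],"angular":[0,0,0]},
  {"gripper":15,"linear":[0,0,6],"angular":[0,0,0]},
  {"gripper":15,"linear":[0,0,9],"angular":[0,0,0]},
  {"gripper":15,"linear":[0,0,12],"angular":[0,0,0]},
  {"gripper":15,"linear":[0,0,12],"angular":[0,0,0]},
])

```text
clock: 8.8
tool_pos: [421.6, -270.9, 101.2]
tool_rot: [0.801, 0.598, -0.0, -0.001]
wrist_force: [-1.2, -1.0, 0.0]
width: 0.319
grip_force: 60.1
```

Request:
servo_tool([
  {"gripper":15,"linear":[0,0,15],"angular":[0,0,0]},
  {"gripper":15,"linear":[0,0,30],"angular":[0,0,0]},
  {"gripper":15,"linear":[0,0,50],"angular":[0,0,0]},
  {"gripper":15,"linear":[0,0,70],"angular":[0,0,0]},
  {"gripper":15,"linear":[0,0,70],"angular":[0,0,0]},
  {"gripper":15,"linear":[0,0,70],"angular":[0,0,0]},
])

```text
clock: 9.4
tool_pos: [421.9, -270.7, 170.6]
tool_rot: [0.801, 0.599, 0.0, -0.0]
wrist_force: [-0.4, -0.1, -5.3]
width: 0.318
grip_force: 60.0
```

```bash
python3 -c "
from h import *
s=r.observe();print({k:np.round(s[k],3) for k in('tool_pos','tool_rot','wrist_force','wrist_torque','width','grip_force')})
p=r.camera('scene'); t=p['image'][90:350,180:470,::-1]
cv2.imwrite('pics/g3.png',cv2.resize(t,(669,600),interpolation=cv2.INTER_CUBIC))
"
```

```text
{'tool_pos': array([ 421.934, -270.668,  170.598]), 'tool_rot': array([ 0.801,  0.599,  0.   , -0.   ]), 'wrist_force': array([-0.421, -0.142, -5.271]), 'wrist_torque': array([0.013, 0.012, 0.007]), 'width': np.float64(0.318), 'grip_force': np.float64(60.046)}
```

View pics/g3.png

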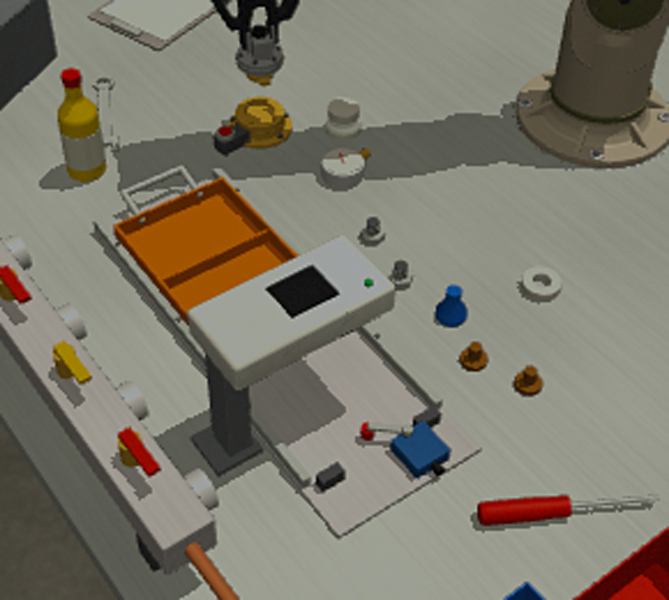

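Request:
servo_tool([
  {"gripper":15,"linear":[20,25,0],"angular":[0,0,0]},
  {"gripper":15,"linear":[45,56,0],"angular":[0,0,0]},
  {"gripper":15,"linear":[70,88,0],"angular":[0,0,0]},
  {"gripper":15,"linear":[95,119,0],"angular":[0,0,0]},
  {"gripper":15,"linear":[120,150,0],"angular":[0,0,0]},
  {"gripper":15,"linear":[145,181,0],"angular":[0,0,0]},
  {"gripper":15,"linear":[170,212,0],"angular":[0,0,0]},
  {"gripper":15,"linear":[193,243,-10],"angular":[0,0,0]},
  {"gripper":15,"linear":[206,258,-25],"angular":[0,0,0]},
  {"gripper":15,"linear":[210,263,-45],"angular":[0,0,0]},
  {"gripper":15,"linear":[210,263,-65],"angular":[0,0,0]},
  {"gripper":15,"linear":[210,263,-80],"angular":[0,0,0]},
  {"gripper":15,"linear":[210,263,-86],"angular":[0,0,0]},
  {"gripper":15,"linear":[210,263,-88],"angular":[0,0,0]},
  {"gripper":15,"linear":[210,263,-90],"angular":[0,0,0]},
  {"gripper":15,"linear":[210,263,-90],"angular":[0,0,0]},
  {"gripper":15,"linear":[210,263,-90],"angular":[0,0,0]},
])

```text
clock: 11.15
tool_pos: [632.5, -8.6, 82.2]
tool_rot: [0.801, 0.599, 0.001, 0.0]
wrist_force: [-1.4, -0.3, -5.1]
width: 0.317
grip_force: 59.9
```

Request:
servo_tool([
  {"gripper":15,"linear":[0,0,-1],"angular":[0,0,0]},
  {"gripper":15,"linear":[0,0,-2],"angular":[0,0,0]},
  {"gripper":15,"linear":[0,0,-2.5],"angular":[0,0,0]},
  {"gripper":15,"linear":[0,0,-2.5],"angular":[0,0,0]},
])

```text
clock: 11.55
tool_pos: [632.2, -8.5, 79.3]
tool_rot: [0.801, 0.599, 0.0, 0.0]
wrist_force: [-1.5, -0.1, -0.4]
width: 0.315
grip_force: 60.4
```

Request:
servo_tool([
  {"gripper":55,"linear":[0,0,0],"angular":[0,0,0]},
  {"gripper":55,"linear":[0,0,0],"angular":[0,0,0]},
  {"gripper":55,"linear":[0,0,0],"angular":[0,0,0]},
  {"gripper":55,"linear":[0,0,15],"angular":[0,0,0]},
  {"gripper":55,"linear":[0,0,40],"angular":[0,0,0]},
  {"gripper":55,"linear":[0,0,80],"angular":[0,0,0]},
  {"gripper":55,"linear":[0,-30,110],"angular":[0,0,0.15]},
  {"gripper":55,"linear":[0,-60,110],"angular":[0,0,0.3]},
  {"gripper":55,"linear":[0,-90,110],"angular":[0,0,0.45]},
])

```text
clock: 12.45
tool_pos: [633.0, -99.2, 192.1]
tool_rot: [0.645, 0.765, 0.001, 0.002]
wrist_force: [-0.0, 0.3, -0.7]
width: 0.641
grip_force: 0.0
```

```bash
cat > fit.py <<'E'
from h import *
from itertools import product
FIT=dict(s1=(436,315,28,16),s2=(466,250,28,16),cone=(436,173,46,20),p1=(453,94,30,18),p2=(431,9,30,18))
def measure(guess=None,cams=('top','scene'),rad=40):
    out={}
    for n in cams:
        p=r.camera(n); w=cloud(p); im=p['image']
        for k,(x,y,h,d) in FIT.items():
            if guess and k in guess: x,y=guess[k]
            q,_=near(w,im,x,y,rad,h-12,h+8)
            if len(q)>6: out.setdefault(k,[]).append((n,len(q),*(((np.percentile(q,3,axis=0)+np.percentile(q,97,axis=0))/2).round(1)[:2]),*q.mean(0).round(1)))
        for c in('cone','seat_a','plug_a'):
            z=dict(cone=0,seat_a=0,plug_a=0)[c]
            for m in r.landmark_of(p,c)[:4]:
                if m['conf']>.35: out.setdefault('net_'+c,[]).append((n,round(m['conf'],2),*px2w(p,m['location'],z=z).round(0)[:2]))
    return out
E
python3 - <<'E'
from fit import *
for k,v in measure().items():
    print(k)
    for x in v: print('   ',*x)
p=r.camera('scene'); w=cloud(p)
q,_=near(w,p['image'],633,-8,60,60,130); print('regtop',len(q), q[q[:,2]>80].mean(0), q[:,2].max())
print(r.observe()['clock'])
E
```

```text
s1
    top 23 435.2 312.2 435.4 312.3 25.2
    scene 33 436.8 318.1 437.3 318.4 26.9
s2
    top 23 463.0 246.4 463.3 247.0 26.6
    scene 35 465.5 251.8 465.5 252.6 24.9
cone
    top 31 437.4 174.1 436.9 174.1 44.2
    scene 46 437.9 179.5 439.2 179.6 44.1
p1
    top 26 452.6 90.0 452.4 89.9 29.4
    scene 38 453.3 95.8 454.0 96.8 27.5
p2
    top 27 432.3 6.1 431.8 5.9 28.7
    scene 39 433.2 13.1 432.9 12.9 27.4
net_cone
    top 0.59 433.0 176.0
    scene 0.44 435.0 178.0
net_seat_a
    top 0.59 477.0 255.0
    top 0.53 431.0 314.0
    scene 0.7 434.0 319.0
    scene 0.55 469.0 254.0
net_plug_a
    top 0.63 428.0 10.0
    top 0.55 450.0 83.0
    top 0.49 647.0 -7.0
    scene 0.62 635.0 262.0
    scene 0.57 461.0 98.0
    scene 0.45 441.0 14.0
regtop 142 [634.8175427   -2.12208882  86.30892673] 94.10098145396955
12.9
```

Request:
servo_tool([
  {"gripper":55,"linear":[-40,0,0],"angular":[0,0,0.14]},
  {"gripper":55,"linear":[-80,20,0],"angular":[0,0,0.28]},
  {"gripper":55,"linear":[-120,40,0],"angular":[0,0,0.42]},
  {"gripper":55,"linear":[-150,60,0],"angular":[0,0,0.56]},
  {"gripper":55,"linear":[-180,85,0],"angular":[0,0,0.7]},
  {"gripper":55,"linear":[-199.5,108,0],"angular":[0,0,0.84]},
  {"gripper":55,"linear":[-199.5,108,-15],"angular":[0,0,0.98]},
  {"gripper":55,"linear":[-199.5,108,-40],"angular":[0,0,1.12]},
  {"gripper":55,"linear":[-199.5,108,-60],"angular":[0,0,1.26]},
  {"gripper":55,"linear":[-199.5,108,-80],"angular":[0,0,1.4]},
  {"gripper":55,"linear":[-199.5,108,-100],"angular":[0,0,1.4]},
  {"gripper":55,"linear":[-199.5,108,-100],"angular":[0,0,1.4]},
  {"gripper":55,"linear":[-199.5,108,-100],"angular":[0,0,1.4]},
])

```text
clock: 14.2
tool_pos: [432.4, 10.2, 89.2]
tool_rot: [0.004, 1.0, 0.0, -0.0]
wrist_force: [-0.6, -0.4, 1.0]
width: 0.646
grip_force: 0.0
```

Run:
```python
from fit import *
print(r.observe()['q'])
for k,v in measure(cams=('scene',)).items():
    print(k)
    for x in v: print('   ',*x)
```

```text
[ 0.66377144  0.22888324 -0.82887082  2.04966786  0.20706125  0.94654864
  1.28931342]
s1
    scene 37 435.8 318.5 437.7 318.3 25.6
s2
    scene 36 464.7 252.6 465.8 252.7 24.7
cone
    scene 46 437.4 179.2 438.6 179.8 43.5
p1
    scene 35 453.7 95.8 453.9 96.8 27.8
p2
    scene 35 431.9 10.6 432.6 12.2 28.4
net_cone
    scene 0.65 428.0 174.0
    scene 0.47 383.0 -119.0
net_seat_a
    scene 0.6 457.0 248.0
    scene 0.44 431.0 313.0
net_plug_a
    scene 0.63 424.0 17.0
    scene 0.4 456.0 99.0
```

Request:
servo_tool([
  {"gripper":50,"linear":[0,0,-20],"angular":[0,0,0]},
  {"gripper":50,"linear":[0,0,-35],"angular":[0,0,0]},
  {"gripper":50,"linear":[0,0,-44],"angular":[0,0,0]},
  {"gripper":50,"linear":[0,0,-48],"angular":[0,0,0]},
  {"gripper":50,"linear":[0,0,-48],"angular":[0,0,0]},
  {"gripper":5,"linear":[0,0,-48],"angular":[0,0,0]},
  {"gripper":5,"linear":[0,0,-48],"angular":[0,0,0]},
  {"gripper":5,"linear":[0,0,-48],"angular":[0,0,0]},
  {"gripper":5,"linear":[0,0,-48],"angular":[0,0,0]},
  {"gripper":5,"linear":[0,0,-48],"angular":[0,0,0]},
  {"gripper":5,"linear":[0,0,-48],"angular":[0,0,0]},
  {"gripper":5,"linear":[0,0,-20],"angular":[0,0,0]},
  {"gripper":5,"linear":[0,0,15],"angular":[0,0,0]},
  {"gripper":5,"linear":[0,0,40],"angular":[0,0,0]},
  {"gripper":5,"linear":[0,0,40],"angular":[0,0,0]},
], force=40)

```text
clock: 15.9
tool_pos: [434.7, 9.7, 132.1]
tool_rot: [0.004, 1.0, -0.001, 0.003]
wrist_force: [-0.2, -0.0, -0.8]
width: 0.194
grip_force: 39.2
```

Request:
servo_tool([
  {"gripper":5,"linear":[25,-27,0],"angular":[0,0,0]},
  {"gripper":5,"linear":[50,-53,0],"angular":[0,0,0]},
  {"gripper":5,"linear":[80,-85,0],"angular":[0,0,0]},
  {"gripper":5,"linear":[110,-117,0],"angular":[0,0,0]},
  {"gripper":5,"linear":[132,-140,-5],"angular":[0,0,0]},
  {"gripper":5,"linear":[142,-150,-20],"angular":[0,0,0]},
  {"gripper":5,"linear":[142.5,-150.5,-40],"angular":[0,0,0]},
  {"gripper":5,"linear":[142.5,-150.5,-60],"angular":[0,0,0]},
  {"gripper":5,"linear":[142.5,-150.5,-72],"angular":[0,0,0]},
  {"gripper":5,"linear":[142.5,-150.5,-75],"angular":[0,0,0]},
  {"gripper":5,"linear":[142.5,-150.5,-75],"angular":[0,0,0]},
  {"gripper":5,"linear":[142.5,-150.5,-75],"angular":[0,0,0]},
  {"gripper":35,"linear":[142.5,-150.5,-75],"angular":[0,0,0]},
  {"gripper":35,"linear":[142.5,-150.5,-75],"angular":[0,0,0]},
  {"gripper":35,"linear":[142.5,-150.5,-75],"angular":[0,0,0]},
  {"gripper":35,"linear":[142.5,-150.5,-50],"angular":[0,0,0]},
  {"gripper":50,"linear":[142.5,-150.5,-10],"angular":[0,0,0]},
  {"gripper":50,"linear":[142.5,-150.5,0],"angular":[0,0,0]},
])

```text
clock: 17.7
tool_pos: [577.2, -140.9, 133.3]
tool_rot: [0.004, 1.0, -0.001, 0.003]
wrist_force: [1.3, 0.5, 0.0]
width: 0.581
grip_force: 0.0
```

Run:
```python
from fit import *
p=r.camera('scene'); t=p['image'][130:290,210:430,::-1]
cv2.imwrite('pics/g4.png',cv2.resize(t,(770,560),interpolation=cv2.INTER_CUBIC))
for k,v in measure(cams=('scene','top')).items():
    print(k)
    for x in v: print('   ',*x)
```

```text
s1
    scene 38 437.6 318.4 437.8 318.5 25.5
    top 24 435.1 312.1 435.0 312.0 25.5
s2
    scene 33 464.7 251.7 465.8 252.5 25.3
    top 22 463.8 247.0 463.6 247.1 26.3
cone
    scene 46 438.0 179.2 439.1 179.5 43.9
    top 33 437.2 174.1 436.8 173.6 44.9
p1
    scene 39 453.8 96.5 453.9 96.8 27.0
    top 27 452.4 90.0 452.1 89.6 29.8
net_cone
    scene 0.47 437.0 182.0
    top 0.4 439.0 174.0
net_seat_a
    scene 0.54 428.0 316.0
    scene 0.42 456.0 249.0
    top 0.6 436.0 313.0
    top 0.48 468.0 249.0
net_plug_a
    scene 0.65 459.0 97.0
    scene 0.65 567.0 -143.0
    scene 0.57 318.0 -196.0
    top 0.48 451.0 78.0
    top 0.43 579.0 -136.0
```

View pics/g4.png

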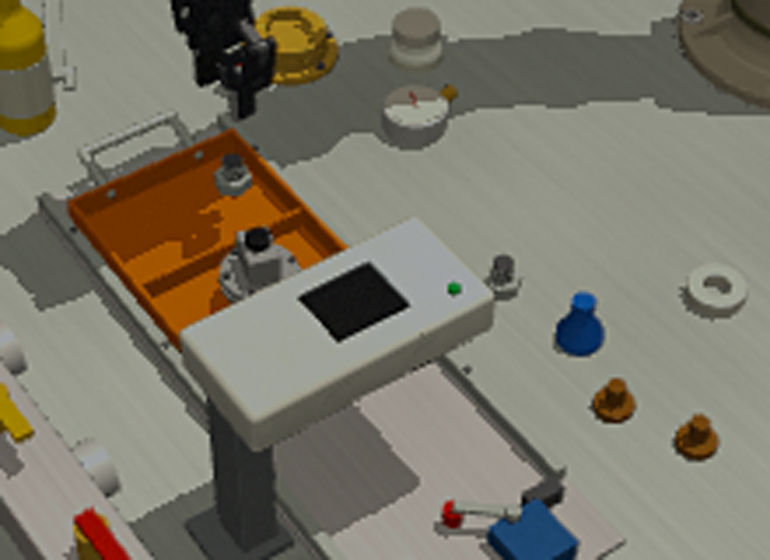

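Request:
servo_tool([
  {"gripper":50,"linear":[-25,20,5],"angular":[0,0,0]},
  {"gripper":50,"linear":[-50,55,5],"angular":[0,0,0]},
  {"gripper":50,"linear":[-75,95,5],"angular":[0,0,0]},
  {"gripper":50,"linear":[-95,135,5],"angular":[0,0,0]},
  {"gripper":50,"linear":[-110,175,0],"angular":[0,0,0]},
  {"gripper":50,"linear":[-120,212,-10],"angular":[0,0,0]},
  {"gripper":50,"linear":[-122,234,-30],"angular":[0,0,0]},
  {"gripper":50,"linear":[-122,234,-45],"angular":[0,0,0]},
  {"gripper":50,"linear":[-122,234,-45],"angular":[0,0,0]},
  {"gripper":50,"linear":[-122,234,-65],"angular":[0,0,0]},
  {"gripper":50,"linear":[-122,234,-82],"angular":[0,0,0]},
  {"gripper":50,"linear":[-122,234,-88],"angular":[0,0,0]},
  {"gripper":5,"linear":[-122,234,-88],"angular":[0,0,0]},
  {"gripper":5,"linear":[-122,234,-88],"angular":[0,0,0]},
  {"gripper":5,"linear":[-122,234,-88],"angular":[0,0,0]},
  {"gripper":5,"linear":[-122,234,-88],"angular":[0,0,0]},
  {"gripper":5,"linear":[-122,234,-88],"angular":[0,0,0]},
  {"gripper":5,"linear":[-122,234,-88],"angular":[0,0,0]},
  {"gripper":5,"linear":[-122,234,-60],"angular":[0,0,0]},
  {"gripper":5,"linear":[-122,234,-25],"angular":[0,0,0]},
])

```text
clock: 20.15
tool_pos: [451.7, 92.9, 103.5]
tool_rot: [0.004, 1.0, 0.0, -0.002]
wrist_force: [0.5, -0.3, -1.1]
width: 0.184
grip_force: 39.2
```

Request:
servo_tool([
  {"gripper":5,"linear":[5,-10,25],"angular":[0,0,0]},
  {"gripper":5,"linear":[20,-45,30],"angular":[0,0,0]},
  {"gripper":5,"linear":[35,-85,30],"angular":[0,0,0]},
  {"gripper":5,"linear":[60,-125,30],"angular":[0,0,0]},
  {"gripper":5,"linear":[90,-165,30],"angular":[0,0,0]},
  {"gripper":5,"linear":[120,-200,30],"angular":[0,0,0]},
  {"gripper":5,"linear":[145,-225,25],"angular":[0,0,0]},
  {"gripper":5,"linear":[160,-234,10],"angular":[0,0,0]},
  {"gripper":5,"linear":[160,-234,-10],"angular":[0,0,0]},
  {"gripper":5,"linear":[160,-234,-30],"angular":[0,0,0]},
  {"gripper":5,"linear":[160,-234,-45],"angular":[0,0,0]},
  {"gripper":5,"linear":[160,-234,-50],"angular":[0,0,0]},
  {"gripper":5,"linear":[160,-234,-50],"angular":[0,0,0]},
  {"gripper":5,"linear":[160,-234,-50],"angular":[0,0,0]},
  {"gripper":35,"linear":[160,-234,-50],"angular":[0,0,0]},
  {"gripper":35,"linear":[160,-234,-50],"angular":[0,0,0]},
  {"gripper":35,"linear":[160,-234,-50],"angular":[0,0,0]},
  {"gripper":35,"linear":[160,-234,-25],"angular":[0,0,0]},
  {"gripper":50,"linear":[160,-234,15],"angular":[0,0,0]},
  {"gripper":50,"linear":[160,-234,30],"angular":[0,0,0]},
])

```text
clock: 22.15
tool_pos: [614.8, -140.8, 138.0]
tool_rot: [0.004, 1.0, -0.0, 0.003]
wrist_force: [-0.1, -0.3, 2.1]
width: 0.583
grip_force: 0.0
```

Run:
```python
from fit import *
for k,v in measure(cams=('scene','top')).items():
    print(k)
    for x in v: print('   ',*x)
```

```text
s1
    scene 34 437.1 318.6 437.2 318.3 25.9
    top 22 435.2 312.5 435.2 312.4 26.8
s2
    scene 31 464.4 252.6 465.7 252.9 26.3
    top 22 463.9 247.3 463.3 247.2 26.4
cone
    scene 48 437.6 177.8 439.2 179.7 43.4
    top 32 436.9 174.5 436.8 174.0 44.6
net_seat_a
    scene 0.62 426.0 312.0
    scene 0.42 461.0 257.0
    top 0.59 466.0 261.0
    top 0.38 438.0 320.0
net_plug_a
    scene 0.64 620.0 -132.0
    scene 0.63 572.0 -142.0
    top 0.55 617.0 -147.0
    top 0.41 571.0 -139.0
net_cone
    top 0.55 437.0 175.0
```

Request:
servo_tool([
  {"gripper":50,"linear":[-25,20,5],"angular":[0,0,0]},
  {"gripper":50,"linear":[-60,45,5],"angular":[0,0,0]},
  {"gripper":50,"linear":[-95,75,5],"angular":[0,0,0]},
  {"gripper":50,"linear":[-130,105,5],"angular":[0,0,0]},
  {"gripper":50,"linear":[-149,145,5],"angular":[0,0,0]},
  {"gripper":50,"linear":[-149,190,5],"angular":[0,0,0]},
  {"gripper":50,"linear":[-149,235,5],"angular":[0,0,0]},
  {"gripper":50,"linear":[-149,280,0],"angular":[0,0,0]},
  {"gripper":50,"linear":[-149,325,0],"angular":[0,0,0]},
  {"gripper":50,"linear":[-149,365,-10],"angular":[0,0,0]},
  {"gripper":50,"linear":[-149,391,-25],"angular":[0,0,0]},
  {"gripper":50,"linear":[-149,391,-50],"angular":[0,0,0]},
  {"gripper":50,"linear":[-149,391,-50],"angular":[0,0,0]},
  {"gripper":50,"linear":[-149,391,-50],"angular":[0,0,0]},
])

```text
clock: 23.95
tool_pos: [463.6, 249.4, 83.3]
tool_rot: [0.004, 1.0, -0.0, -0.001]
wrist_force: [-0.4, 0.1, 0.4]
width: 0.587
grip_force: 0.0
```

Request:
servo_tool([
  {"gripper":50,"linear":[0,0,-20],"angular":[0,0,0]},
  {"gripper":50,"linear":[0,0,-40],"angular":[0,0,0]},
  {"gripper":50,"linear":[0,0,-47],"angular":[0,0,0]},
  {"gripper":50,"linear":[0,0,-47],"angular":[0,0,0]},
  {"gripper":5,"linear":[0,0,-47],"angular":[0,0,0]},
  {"gripper":5,"linear":[0,0,-47],"angular":[0,0,0]},
  {"gripper":5,"linear":[0,0,-47],"angular":[0,0,0]},
  {"gripper":5,"linear":[0,0,-47],"angular":[0,0,0]},
  {"gripper":5,"linear":[0,0,-47],"angular":[0,0,0]},
  {"gripper":5,"linear":[0,0,-47],"angular":[0,0,0]},
  {"gripper":5,"linear":[0,0,-20],"angular":[0,0,0]},
  {"gripper":5,"linear":[0,0,20],"angular":[0,0,0]},
  {"gripper":5,"linear":[0,0,50],"angular":[0,0,0]},
  {"gripper":5,"linear":[0,0,50],"angular":[0,0,0]},
])

```text
clock: 25.35
tool_pos: [466.0, 251.9, 138.5]
tool_rot: [0.004, 1.0, 0.001, 0.004]
wrist_force: [0.3, -0.7, 0.4]
width: 0.163
grip_force: 39.1
```

Request:
servo_tool([
  {"gripper":5,"linear":[0,-20,5],"angular":[0,0,0]},
  {"gripper":5,"linear":[0,-60,5],"angular":[0,0,0]},
  {"gripper":5,"linear":[0,-105,5],"angular":[0,0,0]},
  {"gripper":5,"linear":[0,-150,5],"angular":[0,0,0]},
  {"gripper":5,"linear":[0,-195,5],"angular":[0,0,0]},
  {"gripper":5,"linear":[10,-240,5],"angular":[0,0,0]},
  {"gripper":5,"linear":[30,-280,5],"angular":[0,0,0]},
  {"gripper":5,"linear":[60,-315,5],"angular":[0,0,0]},
  {"gripper":5,"linear":[95,-345,5],"angular":[0,0,0]},
  {"gripper":5,"linear":[130,-370,5],"angular":[0,0,0]},
  {"gripper":5,"linear":[165,-385,5],"angular":[0,0,0]},
  {"gripper":5,"linear":[188,-391,-10],"angular":[0,0,0]},
  {"gripper":5,"linear":[188,-391,-30],"angular":[0,0,0]},
  {"gripper":5,"linear":[188,-391,-40],"angular":[0,0,0]},
  {"gripper":5,"linear":[188,-391,-40],"angular":[0,0,0]},
])

```text
clock: 26.85
tool_pos: [650.4, -140.6, 91.5]
tool_rot: [0.004, 1.0, 0.0, -0.002]
wrist_force: [-0.4, 0.3, -1.4]
width: 0.163
grip_force: 39.2
```

Request:
servo_tool([
  {"gripper":5,"linear":[0,0,-20],"angular":[0,0,0]},
  {"gripper":5,"linear":[0,0,-38],"angular":[0,0,0]},
  {"gripper":5,"linear":[0,0,-43],"angular":[0,0,0]},
  {"gripper":5,"linear":[0,0,-43],"angular":[0,0,0]},
  {"gripper":32,"linear":[0,0,-43],"angular":[0,0,0]},
  {"gripper":32,"linear":[0,0,-43],"angular":[0,0,0]},
  {"gripper":32,"linear":[0,0,-43],"angular":[0,0,0]},
  {"gripper":32,"linear":[0,0,-20],"angular":[0,0,0]},
  {"gripper":50,"linear":[0,0,20],"angular":[0,0,0]},
  {"gripper":50,"linear":[0,0,45],"angular":[0,0,0]},
])

```text
clock: 27.85
tool_pos: [652.9, -140.8, 141.9]
tool_rot: [0.004, 1.0, -0.0, 0.001]
wrist_force: [0.4, 1.1, 0.3]
width: 0.583
grip_force: 0.0
```

Run:
```python
from fit import *
for k,v in measure(cams=('scene','top')).items():
    print(k)
    for x in v: print('   ',*x)
```

```text
s1
    scene 39 437.8 318.6 438.5 318.8 25.9
    top 21 435.4 312.2 435.4 312.7 26.8
cone
    scene 47 437.6 179.2 438.6 179.1 42.9
    top 32 437.0 174.2 436.7 173.9 45.3
net_cone
    scene 0.61 436.0 178.0
    top 0.5 426.0 172.0
net_seat_a
    scene 0.57 649.0 -153.0
    scene 0.57 428.0 316.0
    scene 0.43 676.0 -336.0
    top 0.6 430.0 312.0
    top 0.5 645.0 -137.0
net_plug_a
    scene 0.54 574.0 -141.0
    scene 0.42 610.0 -149.0
    top 0.58 580.0 -146.0
    top 0.48 606.0 -138.0
```

Request:
servo_tool([
  {"gripper":50,"linear":[-25,10,0],"angular":[0,0,0]},
  {"gripper":50,"linear":[-60,30,0],"angular":[0,0,0]},
  {"gripper":50,"linear":[-95,55,0],"angular":[0,0,0]},
  {"gripper":50,"linear":[-130,80,0],"angular":[0,0,0]},
  {"gripper":50,"linear":[-165,110,0],"angular":[0,0,0]},
  {"gripper":50,"linear":[-190,145,0],"angular":[0,0,0]},
  {"gripper":50,"linear":[-205,190,0],"angular":[0,0,0]},
  {"gripper":50,"linear":[-210,235,0],"angular":[0,0,0]},
  {"gripper":50,"linear":[-212,280,0],"angular":[0,0,0]},
  {"gripper":50,"linear":[-215,325,0],"angular":[0,0,0]},
  {"gripper":50,"linear":[-215.5,370,0],"angular":[0,0,0]},
  {"gripper":50,"linear":[-215.5,415,-5],"angular":[0,0,0]},
  {"gripper":50,"linear":[-215.5,445,-20],"angular":[0,0,0]},
  {"gripper":50,"linear":[-215.5,456.5,-45],"angular":[0,0,0]},
  {"gripper":50,"linear":[-215.5,456.5,-55],"angular":[0,0,0]},
  {"gripper":50,"linear":[-215.5,456.5,-55],"angular":[0,0,0]},
])

```text
clock: 29.85
tool_pos: [435.3, 314.2, 81.7]
tool_rot: [0.004, 1.0, -0.001, -0.002]
wrist_force: [0.0, -1.2, -0.2]
width: 0.591
grip_force: 0.0
```

Request:
servo_tool([
  {"gripper":50,"linear":[0,0,-20],"angular":[0,0,0]},
  {"gripper":50,"linear":[0,0,-40],"angular":[0,0,0]},
  {"gripper":50,"linear":[0,0,-47],"angular":[0,0,0]},
  {"gripper":50,"linear":[0,0,-47],"angular":[0,0,0]},
  {"gripper":5,"linear":[0,0,-47],"angular":[0,0,0]},
  {"gripper":5,"linear":[0,0,-47],"angular":[0,0,0]},
  {"gripper":5,"linear":[0,0,-47],"angular":[0,0,0]},
  {"gripper":5,"linear":[0,0,-47],"angular":[0,0,0]},
  {"gripper":5,"linear":[0,0,-47],"angular":[0,0,0]},
  {"gripper":5,"linear":[0,0,-47],"angular":[0,0,0]},
  {"gripper":5,"linear":[0,0,-20],"angular":[0,0,0]},
  {"gripper":5,"linear":[0,0,20],"angular":[0,0,0]},
  {"gripper":5,"linear":[0,0,50],"angular":[0,0,0]},
  {"gripper":5,"linear":[0,0,50],"angular":[0,0,0]},
])

```text
clock: 31.25
tool_pos: [438.2, 317.7, 138.6]
tool_rot: [0.004, 1.0, 0.002, 0.003]
wrist_force: [0.7, 1.3, -1.0]
width: 0.16
grip_force: 39.1
```

Request:
servo_tool([
  {"gripper":5,"linear":[0,-20,5],"angular":[0,0,0]},
  {"gripper":5,"linear":[3,-60,5],"angular":[0,0,0]},
  {"gripper":5,"linear":[6,-105,5],"angular":[0,0,0]},
  {"gripper":5,"linear":[10,-150,5],"angular":[0,0,0]},
  {"gripper":5,"linear":[14,-195,5],"angular":[0,0,0]},
  {"gripper":5,"linear":[20,-240,5],"angular":[0,0,0]},
  {"gripper":5,"linear":[28,-285,5],"angular":[0,0,0]},
  {"gripper":5,"linear":[50,-325,5],"angular":[0,0,0]},
  {"gripper":5,"linear":[80,-360,5],"angular":[0,0,0]},
  {"gripper":5,"linear":[115,-390,5],"angular":[0,0,0]},
  {"gripper":5,"linear":[150,-415,5],"angular":[0,0,0]},
  {"gripper":5,"linear":[185,-435,5],"angular":[0,0,0]},
  {"gripper":5,"linear":[220,-450,5],"angular":[0,0,0]},
  {"gripper":5,"linear":[245,-456,0],"angular":[0,0,0]},
  {"gripper":5,"linear":[253.5,-456.5,-20],"angular":[0,0,0]},
  {"gripper":5,"linear":[253.5,-456.5,-40],"angular":[0,0,0]},
  {"gripper":5,"linear":[253.5,-456.5,-40],"angular":[0,0,0]},
])

```text
clock: 32.95
tool_pos: [688.0, -140.7, 89.5]
tool_rot: [0.004, 1.0, 0.001, -0.003]
wrist_force: [-0.5, -0.2, -0.9]
width: 0.16
grip_force: 39.2
```

Request:
servo_tool([
  {"gripper":5,"linear":[0,0,-20],"angular":[0,0,0]},
  {"gripper":5,"linear":[0,0,-38],"angular":[0,0,0]},
  {"gripper":5,"linear":[0,0,-43],"angular":[0,0,0]},
  {"gripper":5,"linear":[0,0,-43],"angular":[0,0,0]},
  {"gripper":32,"linear":[0,0,-43],"angular":[0,0,0]},
  {"gripper":32,"linear":[0,0,-43],"angular":[0,0,0]},
  {"gripper":32,"linear":[0,0,-43],"angular":[0,0,0]},
  {"gripper":32,"linear":[0,0,-20],"angular":[0,0,0]},
  {"gripper":50,"linear":[0,0,20],"angular":[0,0,0]},
  {"gripper":50,"linear":[0,0,45],"angular":[0,0,0]},
])

```text
clock: 33.95
tool_pos: [690.9, -140.8, 142.1]
tool_rot: [0.004, 1.0, -0.0, 0.001]
wrist_force: [0.6, 0.1, 0.4]
width: 0.586
grip_force: 0.0
```

Run:
```python
from fit import *
for k,v in measure(cams=('scene','top')).items():
    print(k)
    for x in v: print('   ',*x)
```

```text
cone
    scene 45 437.8 179.5 439.1 179.9 44.3
    top 32 437.1 174.2 436.6 173.8 46.0
net_cone
    scene 0.59 419.0 171.0
    top 0.56 429.0 171.0
net_seat_a
    scene 0.59 673.0 -158.0
    scene 0.58 635.0 -158.0
    top 0.54 687.0 -139.0
    top 0.49 654.0 -133.0
    top 0.4 641.0 -236.0
net_plug_a
    scene 0.68 564.0 -146.0
    scene 0.59 609.0 -153.0
    top 0.5 579.0 -143.0
    top 0.45 617.0 -146.0
```

Request:
servo_tool([
  {"gripper":50,"linear":[-25,10,0],"angular":[0,0,0]},
  {"gripper":50,"linear":[-60,25,0],"angular":[0,0,0]},
  {"gripper":50,"linear":[-98,45,0],"angular":[0,0,0]},
  {"gripper":50,"linear":[-135,65,0],"angular":[0,0,0]},
  {"gripper":50,"linear":[-172,85,0],"angular":[0,0,0]},
  {"gripper":50,"linear":[-205,110,0],"angular":[0,0,0]},
  {"gripper":50,"linear":[-230,145,0],"angular":[0,0,0]},
  {"gripper":50,"linear":[-245,190,0],"angular":[0,0,0]},
  {"gripper":50,"linear":[-250,235,0],"angular":[0,0,0]},
  {"gripper":50,"linear":[-252.5,280,0],"angular":[0,0,0]},
  {"gripper":50,"linear":[-252.5,310,-10],"angular":[0,0,0]},
  {"gripper":50,"linear":[-252.5,318,-30],"angular":[0,0,0]},
  {"gripper":50,"linear":[-252.5,318,-40],"angular":[0,0,0]},
  {"gripper":50,"linear":[-252.5,318,-40],"angular":[0,0,0]},
])

```text
clock: 35.75
tool_pos: [436.3, 176.0, 97.1]
tool_rot: [0.004, 1.0, -0.0, -0.002]
wrist_force: [-0.9, -0.4, -0.6]
width: 0.59
grip_force: 0.0
```

Request:
servo_tool([
  {"gripper":50,"linear":[0,0,-20],"angular":[0,0,0]},
  {"gripper":50,"linear":[0,0,-40],"angular":[0,0,0]},
  {"gripper":50,"linear":[0,0,-44],"angular":[0,0,0]},
  {"gripper":50,"linear":[0,0,-44],"angular":[0,0,0]},
  {"gripper":5,"linear":[0,0,-44],"angular":[0,0,0]},
  {"gripper":5,"linear":[0,0,-44],"angular":[0,0,0]},
  {"gripper":5,"linear":[0,0,-44],"angular":[0,0,0]},
  {"gripper":5,"linear":[0,0,-44],"angular":[0,0,0]},
  {"gripper":5,"linear":[0,0,-44],"angular":[0,0,0]},
  {"gripper":5,"linear":[0,0,-44],"angular":[0,0,0]},
  {"gripper":5,"linear":[0,0,-20],"angular":[0,0,0]},
  {"gripper":5,"linear":[0,0,20],"angular":[0,0,0]},
  {"gripper":5,"linear":[0,0,51],"angular":[0,0,0]},
  {"gripper":5,"linear":[0,0,51],"angular":[0,0,0]},
])

```text
clock: 37.15
tool_pos: [439.6, 178.5, 153.8]
tool_rot: [0.004, 1.0, 0.001, 0.003]
wrist_force: [-0.6, -0.2, -1.2]
width: 0.213
grip_force: 39.3
```

Request:
servo_tool([
  {"gripper":5,"linear":[0,-20,0],"angular":[0,0,0]},
  {"gripper":5,"linear":[0,-60,0],"angular":[0,0,0]},
  {"gripper":5,"linear":[5,-105,0],"angular":[0,0,0]},
  {"gripper":5,"linear":[15,-145,0],"angular":[0,0,0]},
  {"gripper":5,"linear":[35,-185,0],"angular":[0,0,0]},
  {"gripper":5,"linear":[60,-220,0],"angular":[0,0,0]},
  {"gripper":5,"linear":[90,-245,0],"angular":[0,0,0]},
  {"gripper":5,"linear":[125,-260,0],"angular":[0,0,0]},
  {"gripper":5,"linear":[165,-268,0],"angular":[0,0,0]},
  {"gripper":5,"linear":[205,-272,0],"angular":[0,0,0]},
  {"gripper":5,"linear":[232,-272,0],"angular":[0,0,0]},
  {"gripper":5,"linear":[240,-272,-15],"angular":[0,0,0]},
  {"gripper":5,"linear":[240,-272,-35],"angular":[0,0,0]},
  {"gripper":5,"linear":[240,-272,-35],"angular":[0,0,0]},
  {"gripper":5,"linear":[240,-272,-35],"angular":[0,0,0]},
])

```text
clock: 38.65
tool_pos: [676.4, -94.9, 113.9]
tool_rot: [0.004, 1.0, 0.0, -0.001]
wrist_force: [-0.3, 0.3, -0.3]
width: 0.216
grip_force: 39.3
```

Request:
servo_tool([
  {"gripper":5,"linear":[0,0,-20],"angular":[0,0,0]},
  {"gripper":5,"linear":[0,0,-40],"angular":[0,0,0]},
  {"gripper":5,"linear":[0,0,-46],"angular":[0,0,0]},
  {"gripper":5,"linear":[0,0,-46],"angular":[0,0,0]},
  {"gripper":32,"linear":[0,0,-46],"angular":[0,0,0]},
  {"gripper":32,"linear":[0,0,-46],"angular":[0,0,0]},
  {"gripper":32,"linear":[0,0,-46],"angular":[0,0,0]},
  {"gripper":32,"linear":[0,0,-20],"angular":[0,0,0]},
  {"gripper":40,"linear":[0,0,20],"angular":[0,0,0]},
  {"gripper":40,"linear":[0,0,45],"angular":[0,0,0]},
  {"gripper":0,"linear":[0,-40,55],"angular":[0,0,0]},
  {"gripper":0,"linear":[-10,-80,55],"angular":[0,0,0]},
  {"gripper":0,"linear":[-30,-125,55],"angular":[0,0,0]},
  {"gripper":0,"linear":[-45,-165,55],"angular":[0,0,0]},
  {"gripper":0,"linear":[-47,-185,55],"angular":[0,0,0]},
  {"gripper":0,"linear":[-47,-185,55],"angular":[0,0,0]},
])

```text
clock: 40.25
tool_pos: [628.9, -286.0, 169.9]
tool_rot: [0.008, 1.0, -0.001, -0.0]
wrist_force: [-0.1, -0.4, -0.1]
width: -0.005
grip_force: 0.0
```

Run:
```python
from fit import *
a=[]
p=r.camera('scene'); save(p,'sc9'); a.append(cv2.resize(p['image'][120:270,210:370,::-1],(480,450),interpolation=cv2.INTER_CUBIC))
w=cloud(p);im=p['image']
pt=r.camera('top'); 
for n,q in(('scene',p),('top',pt)):
    for c,z in(('tray_handle',36),('lever_roller',20),('dock_home',6),('tray',6)):
        print(n,c,[(round(m['conf'],2),*px2w(q,m['location'],z=z).round(1)[:2]) for m in r.landmark_of(q,c)[:2]])
    w=cloud(q); im=q['image']
    m=(im[...,0]>140)&(im[...,2].astype(int)<70)&(im[...,1]>60)&(w[...,0]>500)&(w[...,1]>-250)&(w[...,1]<120)&(w[...,2]<50)
    g=w[m]; print(g.min(0),g.max(0))
    m=(w[...,0]>570)&(w[...,0]<700)&(w[...,1]<-195)&(w[...,1]>-260)&(w[...,2]>18)&(w[...,2]<55); g=w[m]
    print('handle',len(g),g.mean(0) if len(g) else '', g.min(0) if len(g) else '', g.max(0) if len(g) else '')
cv2.imwrite('pics/g5.png',np.hstack([a[0],cv2.resize(pt['image'][130:220,330:425,::-1],(320,303)).repeat(1,0) if 0 else cv2.copyMakeBorder(cv2.resize(pt['image'][130:220,330:425,::-1],(320,303)),0,147,0,0,0)]))
```

```text
scene tray_handle [(0.85, np.float64(633.5), np.float64(-216.1))]
scene lever_roller [(0.7, np.float64(400.9), np.float64(-100.0)), (0.59, np.float64(429.1), np.float64(-275.9))]
scene dock_home [(0.94, np.float64(643.8), np.float64(165.6))]
scene tray [(0.75, np.float64(626.9), np.float64(-66.4)), (0.55, np.float64(469.2), np.float64(-283.5))]
[ 546.96602297 -186.0415808     1.71267206] [719.49479731   1.15643537  41.13807224]
handle 139 [ 632.13809507 -218.45128632   37.14337448] [ 580.04550274 -233.43561556   27.12783001] [ 681.15401617 -195.19056656   45.25671157]
top tray_handle [(0.9, np.float64(639.9), np.float64(-230.9)), (0.65, np.float64(322.7), np.float64(-189.5))]
top lever_roller [(0.49, np.float64(638.9), np.float64(274.6)), (0.27, np.float64(507.3), np.float64(459.1))]
top dock_home [(0.76, np.float64(636.9), np.float64(163.4)), (0.69, np.float64(423.1), np.float64(-273.2))]
top tray [(0.61, np.float64(627.4), np.float64(-66.9))]
[ 546.45519329 -182.13047893    1.01286233] [719.47905995  46.83982114  40.98206431]
handle 145 [ 630.14631096 -222.07105287   37.33140483] [ 581.01472644 -236.1500159    26.16959366] [ 681.28556713 -195.34979649   45.75868758]
```

View pics/g5.png

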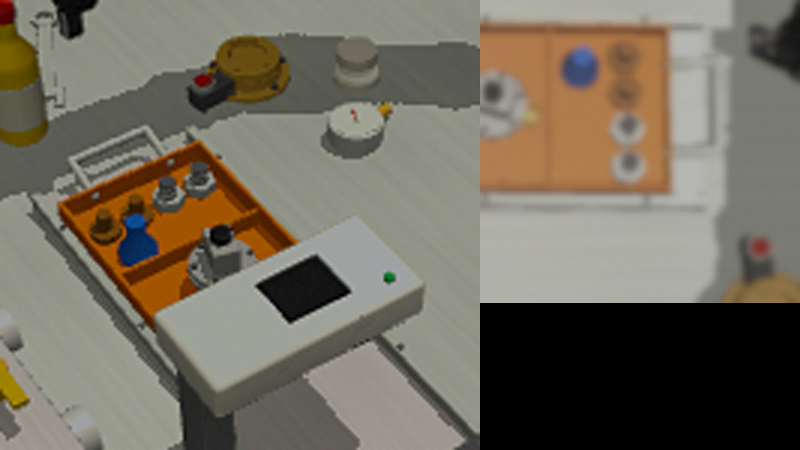

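Request:
servo_tool([
  {"gripper":34,"linear":[0.5,25,0],"angular":[0,0,0]},
  {"gripper":34,"linear":[0.5,49,0],"angular":[0,0,0]},
  {"gripper":34,"linear":[0.5,49,-20],"angular":[0,0,0]},
  {"gripper":34,"linear":[0.5,49,-50],"angular":[0,0,0]},
  {"gripper":34,"linear":[0.5,49,-80],"angular":[0,0,0]},
  {"gripper":34,"linear":[0.5,49,-95],"angular":[0,0,0]},
  {"gripper":34,"linear":[0.5,49,-102],"angular":[0,0,0]},
  {"gripper":34,"linear":[0.5,49,-108],"angular":[0,0,0]},
  {"gripper":34,"linear":[0.5,49,-113],"angular":[0,0,0]},
  {"gripper":34,"linear":[0.5,49,-117],"angular":[0,0,0]},
  {"gripper":34,"linear":[0.5,49,-117],"angular":[0,0,0]},
])

```text
clock: 41.85
tool_pos: [631.1, -231.1, 52.9]
tool_rot: [0.004, 1.0, -0.0, 0.0]
wrist_force: [0.5, 0.0, 0.6]
width: 0.399
grip_force: 0.0
```

Run:
```python
from h import *
p=r.camera('scene')
cv2.imwrite('pics/g6.png',cv2.resize(p['image'][110:230,200:330,::-1],(650,600),interpolation=cv2.INTER_CUBIC))
```

```text
(no output)
```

View pics/g6.png

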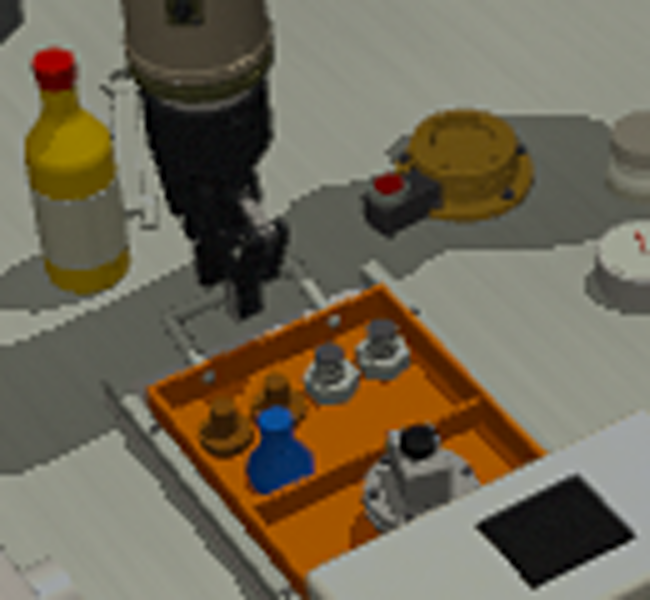

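Request:
servo_tool([
  {"gripper":34,"linear":[0,0,-4],"angular":[0,0,0]},
  {"gripper":34,"linear":[0,0,-8],"angular":[0,0,0]},
  {"gripper":34,"linear":[0,0,-11],"angular":[0,0,0]},
  {"gripper":34,"linear":[0,0,-11],"angular":[0,0,0]},
  {"gripper":34,"linear":[0,4,-11],"angular":[0,0,0]},
  {"gripper":34,"linear":[0,8,-11],"angular":[0,0,0]},
  {"gripper":34,"linear":[0,12,-11],"angular":[0,0,0]},
  {"gripper":34,"linear":[0,16,-11],"angular":[0,0,0]},
  {"gripper":34,"linear":[0,20,-11],"angular":[0,0,0]},
  {"gripper":34,"linear":[0,20,-11],"angular":[0,0,0]},
])

```text
clock: 42.9
tool_pos: [630.8, -212.7, 42.0]
tool_rot: [0.005, 1.0, -0.001, 0.0]
wrist_force: [0.3, -4.0, 0.1]
width: 0.401
grip_force: 2.1
```

Request:
servo_tool([
  {"gripper":34,"linear":[0,4,0],"angular":[0,0,0]},
  {"gripper":34,"linear":[0,9,0],"angular":[0,0,0]},
  {"gripper":34,"linear":[0,14,0],"angular":[0,0,0]},
  {"gripper":34,"linear":[0,19,0],"angular":[0,0,0]},
  {"gripper":34,"linear":[0.5,24,0],"angular":[0,0,0]},
  {"gripper":34,"linear":[0.5,29,0],"angular":[0,0,0]},
  {"gripper":34,"linear":[0.5,34,0],"angular":[0,0,0]},
  {"gripper":34,"linear":[1,39,0],"angular":[0,0,0]},
  {"gripper":34,"linear":[1,44,0],"angular":[0,0,0]},
  {"gripper":34,"linear":[1,49,0],"angular":[0,0,0]},
  {"gripper":34,"linear":[1,54,0],"angular":[0,0,0]},
  {"gripper":34,"linear":[1,59,0],"angular":[0,0,0]},
  {"gripper":34,"linear":[1.5,64,0],"angular":[0,0,0]},
  {"gripper":34,"linear":[1.5,69,0],"angular":[0,0,0]},
  {"gripper":34,"linear":[1.5,74,0],"angular":[0,0,0]},
  {"gripper":34,"linear":[2,79,0],"angular":[0,0,0]},
  {"gripper":34,"linear":[2,84,0],"angular":[0,0,0]},
  {"gripper":34,"linear":[2,88,0],"angular":[0,0,0]},
  {"gripper":34,"linear":[2,90,0],"angular":[0,0,0]},
  {"gripper":34,"linear":[2,90,0],"angular":[0,0,0]},
])

```text
clock: 44.9
tool_pos: [632.9, -123.3, 41.9]
tool_rot: [0.005, 1.0, -0.002, 0.0]
wrist_force: [0.1, -5.5, -0.1]
width: 0.399
grip_force: 2.9
```

Run:
```python
from h import *
p=r.camera('scene')
cv2.imwrite('pics/g7.png',cv2.resize(p['image'][130:290,210:370,::-1],(600,600),interpolation=cv2.INTER_CUBIC))
```

```text
(no output)
```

View pics/g7.png

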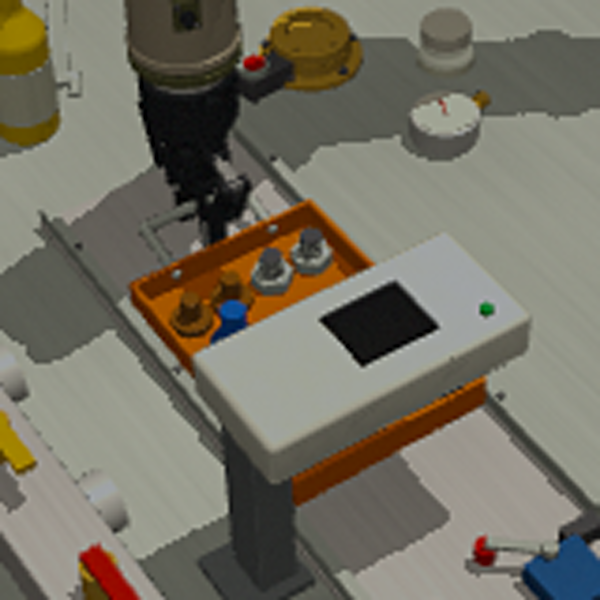

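Request:
servo_tool([
  {"gripper":34,"linear":[0,4,0],"angular":[0,0,0]},
  {"gripper":34,"linear":[0,9,0],"angular":[0,0,0]},
  {"gripper":34,"linear":[0,14,0],"angular":[0,0,0]},
  {"gripper":34,"linear":[0,20,0],"angular":[0,0,0]},
  {"gripper":34,"linear":[0.5,26,0],"angular":[0,0,0]},
  {"gripper":34,"linear":[0.5,32,0],"angular":[0,0,0]},
  {"gripper":34,"linear":[0.5,38,0],"angular":[0,0,0]},
  {"gripper":34,"linear":[1,44,0],"angular":[0,0,0]},
  {"gripper":34,"linear":[1,50,0],"angular":[0,0,0]},
  {"gripper":34,"linear":[1,56,0],"angular":[0,0,0]},
  {"gripper":34,"linear":[1,62,0],"angular":[0,0,0]},
  {"gripper":34,"linear":[1,68,0],"angular":[0,0,0]},
  {"gripper":34,"linear":[1.5,74,0],"angular":[0,0,0]},
  {"gripper":34,"linear":[1.5,80,0],"angular":[0,0,0]},
  {"gripper":34,"linear":[1.5,86,0],"angular":[0,0,0]},
  {"gripper":34,"linear":[2,92,0],"angular":[0,0,0]},
  {"gripper":34,"linear":[2,98,0],"angular":[0,0,0]},
  {"gripper":34,"linear":[2,103,0],"angular":[0,0,0]},
  {"gripper":34,"linear":[2,105,0],"angular":[0,0,0]},
  {"gripper":34,"linear":[2,105,0],"angular":[0,0,0]},
])

```text
clock: 46.95
tool_pos: [635.2, -18.3, 41.9]
tool_rot: [0.005, 1.0, -0.002, 0.0]
wrist_force: [-0.1, -5.9, 1.0]
width: 0.396
grip_force: 3.0
```

Request:
servo_tool([
  {"gripper":34,"linear":[0,2,0],"angular":[0,0,0]},
  {"gripper":34,"linear":[0,4,0],"angular":[0,0,0]},
  {"gripper":34,"linear":[0,6,0],"angular":[0,0,0]},
  {"gripper":34,"linear":[0,8,0],"angular":[0,0,0]},
  {"gripper":34,"linear":[0,10,0],"angular":[0,0,0]},
  {"gripper":34,"linear":[0,12,0],"angular":[0,0,0]},
  {"gripper":34,"linear":[0,14,0],"angular":[0,0,0]},
  {"gripper":34,"linear":[0,16,0],"angular":[0,0,0]},
  {"gripper":34,"linear":[0,16,0],"angular":[0,0,0]},
])

```text
clock: 47.85
tool_pos: [635.2, -3.6, 41.9]
tool_rot: [0.005, 1.0, -0.002, 0.0]
wrist_force: [-0.9, -8.7, 1.4]
width: 0.395
grip_force: 4.3
```

Request:
servo_tool([
  {"gripper":34,"linear":[0,2,0],"angular":[0,0,0]},
  {"gripper":34,"linear":[0,4,0],"angular":[0,0,0]},
  {"gripper":34,"linear":[0,6,0],"angular":[0,0,0]},
  {"gripper":34,"linear":[0,8,0],"angular":[0,0,0]},
  {"gripper":34,"linear":[0,8,0],"angular":[0,0,0]},
])

```text
clock: 48.35
tool_pos: [635.2, 4.5, 41.9]
tool_rot: [0.005, 1.0, -0.002, 0.0]
wrist_force: [-0.5, -8.8, 1.4]
width: 0.396
grip_force: 4.2
```

Run:
```python
from h import *
p=r.camera('scene')
cv2.imwrite('pics/g8.png',cv2.resize(p['image'][150:310,210:400,::-1],(712,600),interpolation=cv2.INTER_CUBIC))
```

```text
(no output)
```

View pics/g8.png

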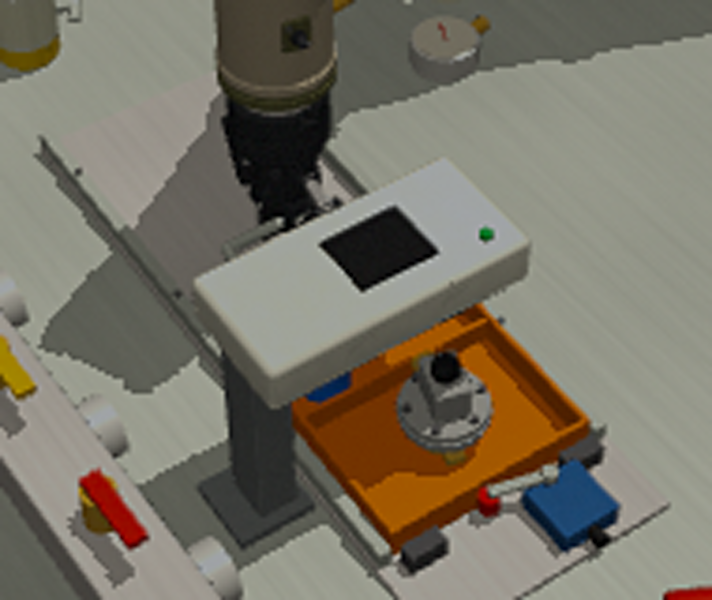

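Request:
servo_tool([
  {"gripper":34,"linear":[0,2,0],"angular":[0,0,0]},
  {"gripper":34,"linear":[0,4,0],"angular":[0,0,0]},
  {"gripper":34,"linear":[0,6,0],"angular":[0,0,0]},
  {"gripper":34,"linear":[0,6,0],"angular":[0,0,0]},
])

```text
clock: 48.8
tool_pos: [635.4, 8.8, 41.8]
tool_rot: [0.006, 1.0, -0.003, -0.0]
wrist_force: [-0.3, -12.0, 2.2]
width: 0.398
grip_force: 6.0
```

Request:
servo_tool([
  {"gripper":34,"linear":[0,2,0],"angular":[0,0,0]},
  {"gripper":34,"linear":[0,4,0],"angular":[0,0,0]},
  {"gripper":34,"linear":[0,4,0],"angular":[0,0,0]},
  {"gripper":34,"linear":[0,4,0],"angular":[0,0,0]},
])

```text
clock: 49.2
tool_pos: [635.6, 9.1, 41.8]
tool_rot: [0.008, 1.0, -0.005, -0.0]
wrist_force: [-0.3, -19.6, 4.3]
width: 0.393
grip_force: 9.9
```

Against the stops (4 mm commanded, 0.3 mm moved). Back off a little and lift out.

Request:
servo_tool([
  {"gripper":34,"linear":[0,-6,0],"angular":[0,0,0]},
  {"gripper":34,"linear":[0,-13,0],"angular":[0,0,0]},
  {"gripper":34,"linear":[0,-18,0],"angular":[0,0,0]},
  {"gripper":34,"linear":[0,-18,0],"angular":[0,0,0]},
  {"gripper":34,"linear":[0,-18,15],"angular":[0,0,0]},
  {"gripper":34,"linear":[0,-18,35],"angular":[0,0,0]},
  {"gripper":34,"linear":[0,-50,70],"angular":[0,0,0]},
  {"gripper":34,"linear":[0,-90,110],"angular":[0,0,0]},
  {"gripper":34,"linear":[0,-130,130],"angular":[0,0,0]},
  {"gripper":34,"linear":[0,-130,130],"angular":[0,0,0]},
  {"gripper":34,"linear":[0,-130,130],"angular":[0,0,0]},
])

```text
clock: 50.3
tool_pos: [635.4, -113.0, 173.5]
tool_rot: [0.005, 1.0, -0.0, 0.001]
wrist_force: [-0.5, 2.0, 0.0]
width: 0.399
grip_force: 0.0
```

Run:
```python
from h import *
p=r.camera('scene')
cv2.imwrite('pics/g9.png',cv2.resize(p['image'][130:310,190:400,::-1],(700,600),interpolation=cv2.INTER_CUBIC))
```

```text
(no output)
```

View pics/g9.png

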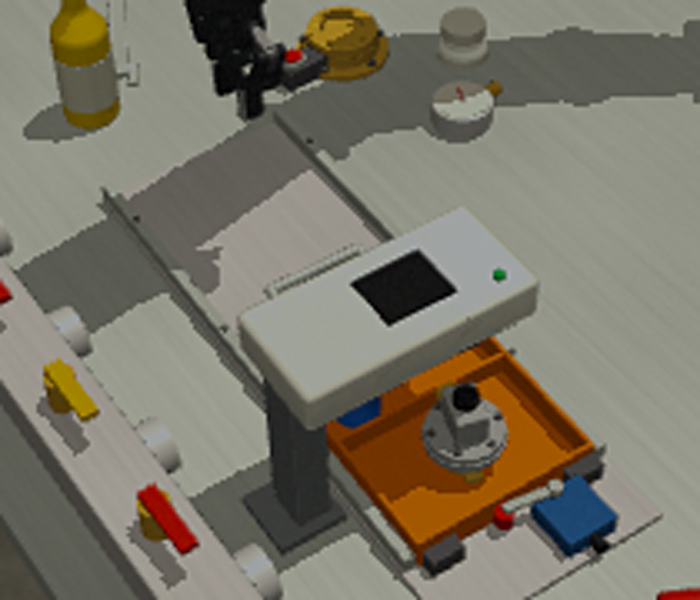

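```bash
python3 -c "
from h import *
print(r.job_done())"
```

```text
the job is handed in; nothing more can be done
None
```

I handed the job in at about 50 s: the regulator stands upright in the front bay, all five fittings are in the handle-end bay, and the tray is against the stops with the lever pressed; no verdict came back.

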